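# Load the swivel fixture with junction boxes and index it

### The arm

A 7-joint arm with a two-finger parallel gripper is mounted at the origin on the work surface. World frame = base frame: x ahead of the robot, y to its left, z up, the work surface at z = 0. Lengths are in mm, angles in degrees, forces in N, time in s.
With the tool pointing down it reaches from about 400 to 925 mm from the base axis. Payload 5.6 kg.
Tool frame: the origin (TCP) lies at the very end of the fingers, on their centre line; the grasp point (between the pads) lies behind it (grasp_offset is the z of the grasp point in the tool frame, in mm); z points along the fingers, y is the line along which they close (so a half turn about z gives the same grasp; the last joint's range is limited). The gripper opens to 85 mm and grips with 20 to 120 N. Pads are 22 mm wide; open, the fingers measure 114 mm over their backs; the gripper's body (76 mm by 85 mm) begins 54 mm behind the grasp point. The pads swing forward as they close: fully open they stand 13 mm farther back than shut.
Start: joints at [68.812, 26.786, -0.665, 91.828, 0.344, 61.387, -3.226], TCP at [208.618, -615.62, 207.99] pointing down, gripper open.
Joint ranges: [-144.91, 144.91], [-17.63, 115.5], [-89.93, 88.59], [15.96, 139.68], [-74.01, 254.01], [8.47, 105.57], [-167.45, 167.45]. Speed limits (degrees/s): [147.25, 147.25, 180, 180, 180, 180, 180].

### API

Orientations are given as a 3x3 rotation matrix whose columns are the frame's x, y, z axes.
In Python, from plant import * gives the robot as it stands.
- The arm moves only by the tool apply_moves, never from a script. Its arguments are lists of equal length, an entry for each row: "slide": the shift along the world's x, y, z each as a share of 0.4 m, from -1 to 1, a list of three; "turn": the turn, a rotation vector about the world's x, y, z each as a share of 6 degrees, from -1 to 1, a list of three. A call has 1 to 10 rows; each row shifts and turns the commanded pose from where the row before left it; what a row does not reach is not made up. A row lasts 1/8 s, in which the tool goes at most 62.5 mm and 10.7 degrees, less where a joint would pass 70% of its speed; a pose out of reach is approached as far as the arm can. A call with a number of a shift or a turn outside -1 to 1 is refused whole. A call with a gripper value outside its range is refused whole. "hand" is the opening, from 0 (shut) to 1 (fully open), set as the call begins (left out, the last holds). The fingers move at their own pace and stop on an object; the grip force is fixed at half the most. Time passes only in rows, so rows that do not move let the fingers close. It gives the time, the measured TCP pose, the force, the opening and the grip force at its end, in the units of the state.
- read_state(): the state, without advancing time (a new reading comes with each control period).
- read_camera(name): name is "scene" or "top" or "wrist"; returns a dict with "image" (420x560x3 uint8, red, green, blue), "depth" (420x560 float32, mm along the optical axis (not along the pixel's ray), 0 where there is no reading), "K" (3x3 intrinsics, pixels), "extrinsics" (4x4, takes a point from camera to world coordinates); the wrist camera has in their place "mount" (4x4, takes a point from camera to tool coordinates, whose origin is the TCP and whose axes are the flange's). Camera axes: x right, y up, looking along -z (the intrinsics and any distortion apply to the point x, -y, -z); pixel columns grow to the right and rows downward; lengths in mm; the calibration is good to about 2 mm. The wrist camera is an equidistant fisheye: a pixel r from the principal point sees the ray r / f radians off the axis. A picture is of the moment at which its call begins: read the wrist's pose just before it.
- hand_in(): hands the job in; it is judged then, once.
The state is a dict: "t": time; "q": joint angles; "joint_velocities": joint speeds; "joint_torque": joint torques, N m; "tcp_pos": TCP position; "ee_rot": TCP orientation; "contact_force": force on the tool from outside, world axes, zero at the start; "torque": the same for the moment, N m; "grip_width": finger opening in mm; "finger_force": force on a finger pad.
Only numpy, scipy, OpenCV 4.12 (cv2) and the standard library are available. Lean on these libraries where they do the work, as an engineer would, in place of code of your own. Each camera call takes 0.05 s, during which the arm holds its last target. There are 200 camera calls.

### The job

Fold both flaps of the carton right back outwards, then set every junction box from the carton upright and fully down in a pocket of its own on the swivel fixture while that is still locked at its loading stop. After that pull the red plunger up and twist it so that it stays out by itself, let go of it, turn the fixture a quarter turn anticlockwise by its post to the working stop (green dot at the plunger), and twist the plunger back so that it drops home and locks. The boxes must end up sitting in their pockets with the flaps still folded back; leave the paint tin, the tape and the screwdriver where they are.

Things in the scene. Friction and masses are not known exactly. Their poses are not given: they have to be found in the camera images.
- carton: Open-topped brown cardboard carton, fixed to the bench, 144 x 235 mm outside (own x by own y), 73 mm high; walls and floor 5 mm. Origin: centre of its underside; z up. Inside, a grey moulded insert with ridges 14 mm high above the floor divides it into three cells in a row along its own y (pitch 75 mm; each cell 57 x 68 mm), the cells' centre line being x = 0. Each cell held at most one junction box; some starts have only two boxes.
- flap_near (a joint): Hinge angle of the carton flap on its -x long side (rad): 0 = as far down as the stiff cardboard goes, the flap still rising 0.4 rad above level from the hinge towards the carton's middle; 1.17 = straight up; 2.1 = stop, folded back outwards. Starts at 0.25 to 0.6. The crease is stiff (0.03 N m): the flap stays where it is left. The flap is 52 mm long from hinge to free edge, 225 mm wide, 4 mm thick.
- flap_far (a joint): The same for the flap on the carton's +x long side; 0 = lowest, 1.17 = straight up, 2.1 = stop, folded back outwards. Same start range and stiffness.
- flap_near_edge (a point): Middle of the free edge of the -x flap.
- flap_far_edge (a point): Middle of the free edge of the +x flap.
- flap_near_hinge (a point): Middle of the hinge line of the -x flap: carton frame (-70, 0, 73) mm, at the rim.
- flap_far_hinge (a point): Middle of the hinge line of the +x flap: carton frame (70, 0, 73) mm, at the rim.
- jbox1: Electrical junction box, grey with blue cover on top, 44 (own x) x 60 (own y) x 50 (z) mm, about 0.2 kg, lower edges chamfered 2.5 mm. Origin: centre of its underside. Starts upright in a cell of the carton, its underside 5 mm above the bench and its long axis roughly along the carton's y. Absent (None from the start) in some starts.
- jbox2: Electrical junction box, grey with orange cover on top, 44 (own x) x 60 (own y) x 50 (z) mm, about 0.2 kg, lower edges chamfered 2.5 mm. Origin: centre of its underside. Starts upright in a cell of the carton, its underside 5 mm above the bench and its long axis roughly along the carton's y. Absent (None from the start) in some starts.
- jbox3: Electrical junction box, grey with green cover on top, 44 (own x) x 60 (own y) x 50 (z) mm, about 0.2 kg, lower edges chamfered 2.5 mm. Origin: centre of its underside. Starts upright in a cell of the carton, its underside 5 mm above the bench and its long axis roughly along the carton's y. Absent (None from the start) in some starts.
- swivel (a joint): Turn of the swivel table about its vertical axis (rad), anticlockwise seen from above: 0 = loading stop (yellow dot at the plunger), 1.571 = working stop (green dot at the plunger), hard stops at both, a notch for the plunger at each. Friction 0.12 N m; it stays where it is left once the plunger is out.
- swivel_axis (a point): Centre of the swivel table on its axis, at the table's top face, 50 mm above the bench. Aluminium disc, 302 mm across. It belongs to the fixed base of the fixture, whose frame it has (x, y level, z up): it does not turn.
- pocket1 (a point): Centre of the floor of a pocket on the swivel table, 80 mm along +x from the axis in the table's own frame, on the table's top face (50 mm above the bench). The point turns with the table and has its axes. Pocket inside: 50 mm along its x by 66 mm along its y; black walls 8 mm high, 5 mm thick. Takes one junction box upright, long side along the pocket's y, either way round.
- pocket2 (a point): Centre of the floor of a pocket on the swivel table, 80 mm along +y from the axis in the table's own frame, on the table's top face (50 mm above the bench). The point turns with the table and has its axes. Pocket inside: 50 mm along its x by 66 mm along its y; black walls 8 mm high, 5 mm thick. Takes one junction box upright, long side along the pocket's y, either way round.
- pocket3 (a point): Centre of the floor of a pocket on the swivel table, 80 mm along -x from the axis in the table's own frame, on the table's top face (50 mm above the bench). The point turns with the table and has its axes. Pocket inside: 50 mm along its x by 66 mm along its y; black walls 8 mm high, 5 mm thick. Takes one junction box upright, long side along the pocket's y, either way round.
- post_grip (a point): Point on the axis of the turning post, 105 mm above the bench: black upright round post, 25 mm diameter, top 125 mm above the bench, standing on the swivel table 100 mm along -y of its frame. Turns with the table.
- plunger_pull (a joint): How far the index plunger is pulled up (m): 0 = pin home in a notch (locked), about 0.015 = resting on top of its slotted collar (held out), 0.022 = stop. A spring pushes it down with 4.5 N (at 0) to 7 N (at 0.015). It can be twisted only when pulled up about 0.016 or more. Twisted back over a place with no notch it stays up at about 0.010.
- plunger_twist (a joint): Twist of the plunger's T-handle (rad), anticlockwise seen from above: 0 = cross pin over the slot (drops home within about 0.2 of it), 1.05 = stop. From about 0.4 upwards the cross pin rests on the collar and holds the plunger out; it stays where it is left.
- plunger_grip (a point): Centre of the red T-handle bar of the plunger, 115 mm above the bench when locked: 60 mm long along the point's x, 14 mm wide (y), 20 mm high; it rises and turns with the plunger. Its axis stands 138 mm from the swivel axis. The steel collar below it ends 84.5 mm above the bench.
- paint_tin: Paint tin, 74 mm diameter, 70 mm high; origin: centre of its underside. Bystander.
- tape_roll: Yellow roll of tape lying flat, 84 mm diameter, 24 mm high; origin: centre of its underside. Bystander.
- screwdriver: Screwdriver, 170 mm long, lying on the bench. Bystander.

How it is judged:
By the outcome, as a careful person would: the job done as asked, in the order asked, and still so for the second after the job is handed in, with the robot touching nothing.
Of jbox1, jbox2, jbox3 only 2 to 3 are there at a start; the rules pass over those that are not, and their reading is None.
At some moment in a run one of jbox1, jbox2, jbox3 may be knocked a few centimetres aside while the robot is not near it.
Once in a run the grip may slacken for a moment while it holds something.
It also fails if it takes over 208 s, if anything falls off the work surface, if the arm or the gripper's body presses on something with over 40 N, if the wrist force passes 120 N, or if a joint passes its speed limit or range.

## Working session

There is one attempt and no reset: what is moved stays moved. The work goes in short steps, Python scripts to look and compute and a tool call to move; the robot and the scene stay as the last step left them, time stands still between calls to the robot, and variables do not carry over. Pictures are saved under pics/ and viewed, at most 14 in all, crops included, and the job is handed in when it is done.

Besides the shell and the picture viewer there is one more tool, called after "Emit:" as name(argument=value, ...), one argument or row to a line, values as JSON. apply_moves: Moves the arm, as the interface text tells. Shift numbers are shares of 0.4 m and turn numbers shares of 6 degrees, none past 1 either way. Its arguments: {"type":"object","properties":{"slide":{"type":"array"},"turn":{"type":"array"},"hand":{"type":"number"}},"required":["slide","turn"]}

```bash
mkdir -p pics; ls; python3 - <<'E'
from plant import *
import cv2,numpy as np
s=read_state();print({k:np.round(v,3).tolist() for k,v in s.items()})
for n in("scene","top","wrist"):
    c=read_camera(n);np.savez(f"pics/{n}0.npz",**c)
    cv2.imwrite(f"pics/{n}0.png",c["image"][:,:,::-1])
    print(n,np.round(c["K"],1).tolist(),np.round(c.get("extrinsics",c.get("mount")),3).tolist(),[k for k in c])
E
```

```text
pics
{'t': 0.0, 'q': [68.815, 26.838, -0.665, 91.881, 0.344, 61.386, -3.226], 'joint_velocities': [0.088, 0.007, -0.02, -0.009, -0.084, 0.117, 0.098], 'joint_torque': [-0.0, -53.239, 0.022, -25.13, 0.011, 0.008, -0.0], 'tcp_pos': [208.373, -615.063, 207.013], 'ee_rot': [[0.947, 0.321, -0.001], [0.321, -0.947, 0.002], [-0.0, -0.002, -1.0]], 'contact_force': [-0.233, -0.197, -0.583], 'torque': [0.034, 0.018, -0.042], 'finger_force': 0.0, 'grip_width': 85.561}
scene [[545.8, 0.0, 268.1], [0.0, 545.8, 214.8], [0.0, 0.0, 1.0]] [[-0.475, -0.619, 0.626, 1463.227], [0.88, -0.346, 0.325, 489.089], [0.016, 0.705, 0.709, 1106.426], [0.0, 0.0, 0.0, 1.0]] ['image', 'depth', 'K', 'extrinsics']
top [[521.1, 0.0, 290.8], [0.0, 521.1, 211.9], [0.0, 0.0, 1.0]] [[-0.003, 0.98, -0.198, 342.459], [-1.0, -0.001, 0.01, 18.972], [0.009, 0.198, 0.98, 1279.178], [0.0, 0.0, 0.0, 1.0]] ['image', 'depth', 'K', 'extrinsics']
wrist [[325.2, 0.0, 279.4], [0.0, 325.2, 213.1], [0.0, 0.0, 1.0]] [[0.001, 0.961, 0.277, 70.232], [1.0, -0.001, -0.0, 1.478], [-0.0, 0.277, -0.961, -165.683], [0.0, 0.0, 0.0, 1.0]] ['image', 'depth', 'K', 'mount']
```

View pics/top0.png

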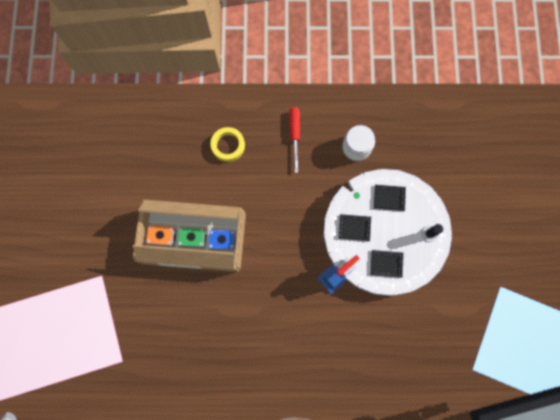

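View pics/scene0.png

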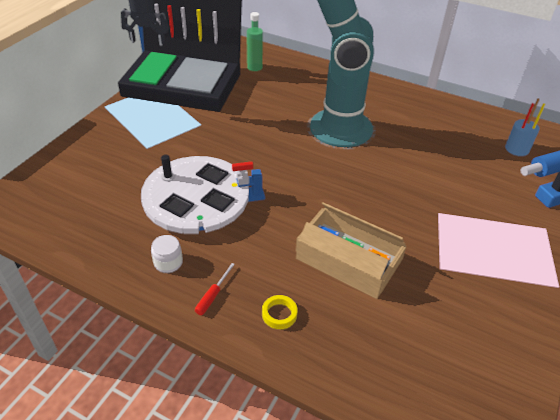

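Top view: carton at (190,238) with orange/green/blue boxes at (160,236), (191,237), (221,239). The swivel is centred near (388,232), pockets (389,197), (353,228), (386,264), post (433,231), red handle (348,266). Three boxes are present.

```bash
cat > h.py <<'E'
from plant import *
import numpy as np,cv2,sys
def load(n,i):
    c=np.load(f"pics/{n}{i}.npz");return {k:c[k] for k in c}
def snap(n,i):
    s=read_state();c=read_camera(n);c["s_pos"]=s["tcp_pos"];c["s_rot"]=s["ee_rot"]
    np.savez(f"pics/{n}{i}.npz",**c);return c
def ext(c):
    if "extrinsics" in c:return np.array(c["extrinsics"])
    T=np.eye(4);T[:3,:3]=c["s_rot"];T[:3,3]=c["s_pos"];return T@c["mount"]
def rays(c,uv):
    uv=np.atleast_2d(np.float64(uv));K=c["K"];x=(uv-[K[0,2],K[1,2]])/[K[0,0],K[1,1]]
    if "mount" in c:
        r=np.linalg.norm(x,axis=1)+1e-9;x=x*(np.tan(r)/r)[:,None]
    return np.c_[x[:,0],-x[:,1],-np.ones(len(x))]
def plane(c,uv,z):
    E=ext(c);d=rays(c,uv)@E[:3,:3].T;o=E[:3,3];t=(z-o[2])/d[:,2];return o+d*t[:,None]
def cloud(c):
    h,w=c["depth"].shape;v,u=np.mgrid[:h,:w];E=ext(c)
    p=rays(c,np.c_[u.ravel(),v.ravel()])*c["depth"].reshape(-1,1)
    return (p@E[:3,:3].T+E[:3,3]).reshape(h,w,3)
def hsv(c):return cv2.cvtColor(np.ascontiguousarray(c["image"]),cv2.COLOR_RGB2HSV)
E
python3 - <<'E'
from h import *
c=load("top",0);P=cloud(c);H=hsv(c)
def rep(name,m,lo=1):
    n,l,st,ce=cv2.connectedComponentsWithStats(m.astype(np.uint8))
    for i in range(1,n):
        if st[i,4]>lo:
            q=P[l==i];q=q[np.isfinite(q).all(1)]
            r=cv2.minAreaRect(np.float32(q[:,:2]))
            print(name,ce[i].round(1),st[i,4],"med",np.median(q,0).round(1),"rect",np.round(r[0],1),np.round(r[1],1),round(r[2],1))
h,s,v=H[...,0],H[...,1],H[...,2]
U,V=np.meshgrid(np.arange(560),np.arange(420))
car=(U>135)&(U<246)&(V>200)&(V<275); fx=(U>315)&(U<455)&(V>165)&(V<298)
rep("blue",car&(h>100)&(h<130)&(s>120),20);rep("green",car&(h>45)&(h<85)&(s>100),20);rep("orange",car&(h<20)&(s>190)&(v>150),20)
rep("black",fx&(v<60),30);rep("red",fx&((h<8)|(h>172))&(s>150),20);rep("gdot",fx&(h>45)&(h<85)&(s>100),3);rep("ydot",fx&(h>20)&(h<35)&(s>120),3)
rep("bluebr",fx&(h>100)&(h<130)&(s>120),20)
d=fx&(np.abs(P[...,2]-50)<6);q=np.float32(P[d][:,:2]);print("disc",cv2.minEnclosingCircle(q))
q=P[car&(P[...,2]>62)];print("carton hi",q[:,2].min(),q[:,2].max(),cv2.minAreaRect(np.float32(q[:,:2])))
a=cv2.resize(c["image"][190:290,125:255,::-1],None,fx=6,fy=6,interpolation=cv2.INTER_CUBIC);cv2.imwrite("pics/c1.png",a[:600])
for u,w in [(190,205),(190,212),(190,220),(190,225),(190,228),(190,250),(190,255),(190,260),(190,264),(190,268),(190,272)]:print((u,w),P[w,u].round(0))
E
```

```text
blue [221.  239.3] 362 med [524.2 172.4  55.5] rect [453.2  96.3] [264.3  56.1] 46.9
green [190.5 236.8] 330 med [529.3 244.2  55.5] rect [456.3 137.7] [324.6  53.5] 55.6
black [389.  197.8] 573 med [ 624.7 -231.2   51.2] rect [ 487.6 -133.6] [ 81.  413.2] 54.7
black [354.8 227.7] 531 med [ 551.5 -146.3   50.9] rect [452.5 -87.8] [ 73.4 297.9] 59.7
black [432.8 231.2] 101 med [ 533.9 -315.8  113.4] rect [ 444.4 -151.8] [ 17.  397.3] 28.4
black [386.2 263.3] 547 med [ 466.5 -218.1   51. ] rect [ 425.6 -111.9] [ 65.5 303.1] 20.3
red [346.7 265.7] 112 med [ 453.4 -114.8  124.6] rect [ 455.9 -117.4] [11.  56.1] 41.9
gdot [356. 195.] 21 med [ 632.  -151.3   51.8] rect [ 631.6 -151.4] [ 9.8 10.5] 85.8
bluebr [331.2 279.2] 369 med [429.3 -86.3  62.6] rect [392.3 -49.4] [ 47.8 167.4] 44.5
disc ((532.6068115234375, -210.11305236816406), 172.8207244873047)
carton hi 62.00827133991265 1279.1777237711524 ((509.24713134765625, 177.90719604492188), (415.1817321777344, 199.84768676757812), 69.3226318359375)
(190, 205) [600. 243.  87.]
(190, 212) [578. 237. 111.]
(190, 220) [578. 254.  16.]
(190, 225) [565. 253.  20.]
(190, 228) [551. 246.  56.]
(190, 250) [491. 233. 116.]
(190, 255) [481. 235. 103.]
(190, 260) [471. 238.  89.]
(190, 264) [463. 239.  78.]
(190, 268) [461. 253.   1.]
(190, 272) [452. 254.  -3.]
```

View pics/c1.png

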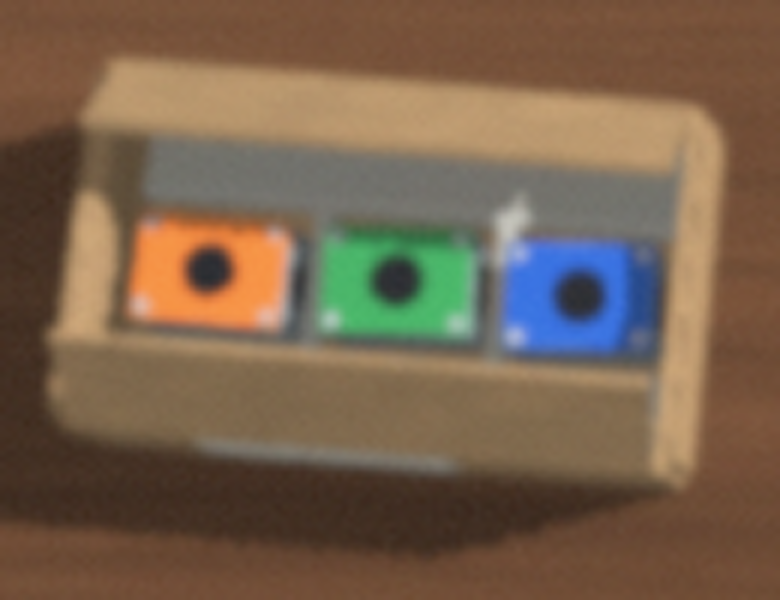

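Crop: far flap leans in at top (edge about z 111), near flap at bottom (edge about z 116); boxes orange, green and blue sit in the cells below the rim. The carton centre is about (530,244), yaw about -4°.

Emit:
apply_moves(
  slide=[
    [0.085,0.1,0],
    [0.085,0.1,0],
    [0.085,0.1,0],
    [0.085,0.1,0],
    [0.085,0.1,0],
    [0.085,0.1,0],
    [0.085,0.1,0],
    [0.085,0.1,0],
  ],
  turn=[
    [0,0,0.62],
    [0,0,0.62],
    [0,0,0.62],
    [0,0,0.62],
    [0,0,0.62],
    [0,0,0.62],
    [0,0,0.62],
    [0,0,0.62],
  ],
  hand=0,
)

```text
t: 1.15
tcp_pos: [481.4, -294.3, 207.9]
ee_rot: [[0.661, 0.75, -0.0], [0.75, -0.661, -0.0], [-0.0, -0.0, -1.0]]
contact_force: [0.3, -0.6, -0.0]
grip_width: 0.1
finger_force: 0.0
```

Emit:
apply_moves(
  slide=[
    [0.0125,0.135,0],
    [0.0125,0.135,0],
    [0.0125,0.135,0],
    [0.0125,0.135,0],
    [0.0125,0.135,0],
    [0.0125,0.135,0],
    [0.0125,0.135,0],
    [0.0125,0.135,0],
    [0.0125,0.135,0],
    [0.0125,0.135,0],
  ],
  turn=[
    [0,0,0.62],
    [0,0,0.62],
    [0,0,0.62],
    [0,0,0.62],
    [0,0,0.62],
    [0,0,0.62],
    [0,0,0.62],
    [0,0,0.62],
    [0,0,0.62],
    [0,0,0.62],
  ],
)

```text
t: 2.4
tcp_pos: [530.7, 245.8, 207.8]
ee_rot: [[0.074, 0.997, 0.0], [0.997, -0.074, -0.0], [-0.0, 0.0, -1.0]]
contact_force: [-0.1, -0.4, -1.3]
grip_width: -0.2
finger_force: 0.0
```

Emit:
apply_moves(
  slide=[
    [0,0,0],
  ],
  turn=[
    [0,0,0],
  ],
)

```text
t: 2.52
tcp_pos: [529.1, 249.8, 207.8]
ee_rot: [[0.068, 0.998, -0.001], [0.998, -0.068, 0.003], [0.003, -0.001, -1.0]]
contact_force: [-0.7, -0.7, -0.1]
grip_width: -0.1
finger_force: 0.0
```

```bash
python3 - <<'E'
from h import *
s=read_state();print({k:np.round(v,3).tolist() for k,v in s.items()})
c=snap("wrist",1);cv2.imwrite("pics/w1.png",c["image"][:,:,::-1])
E
```

```text
{'t': 2.525, 'q': [-1.571, 25.048, -34.916, 99.484, 15.963, 60.471, -45.762], 'joint_velocities': [3.266, -1.425, 3.531, 2.011, 0.822, 0.894, 0.658], 'joint_torque': [-1.218, -44.857, -7.459, -24.738, -0.049, -0.164, -0.097], 'tcp_pos': [529.089, 249.776, 207.843], 'ee_rot': [[0.068, 0.998, -0.001], [0.998, -0.068, 0.003], [0.003, -0.001, -1.0]], 'contact_force': [-0.743, -0.664, -0.126], 'torque': [-0.043, 0.06, -0.001], 'finger_force': 0.0, 'grip_width': -0.087}
```

View pics/w1.png

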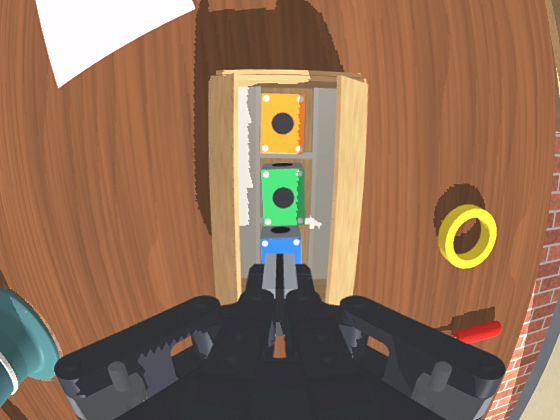

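Wrist view: both flaps still lean in on the left and right of the carton; orange (282,124), green (283,197), blue hidden partly behind the fingers at (280,245).

```bash
cat >> h.py <<'E'
COL={"blue":((100,130),),"green":((45,85),),"orange":((5,22),)}
def boxes(c,names=("blue","green","orange"),zr=(45,65)):
    P=cloud(c);H=hsv(c);out={}
    for n in names:
        lo,hi=COL[n][0];m=(H[...,0]>=lo)&(H[...,0]<=hi)&(H[...,1]>150)&(H[...,2]>110)&(P[...,2]>zr[0])&(P[...,2]<zr[1])
        m=cv2.morphologyEx(m.astype(np.uint8),cv2.MORPH_OPEN,np.ones((3,3)))
        k,l,st,_=cv2.connectedComponentsWithStats(m)
        if k<2: continue
        i=1+np.argmax(st[1:,4]);q=P[l==i];r=cv2.minAreaRect(np.float32(q[:,:2]))
        (a,b),ang=r[1],r[2]
        long=ang if a>b else ang+90
        out[n]=(np.round(r[0],1),np.round(sorted(r[1]),1),round(((long)%180)-90,1),round(float(np.median(q[:,2])),1))
    return out
E
python3 - <<'E'
from h import *
c=load("wrist",1)
for k,v in boxes(c).items():print(k,*v)
P=cloud(c);m=(np.abs(P[...,1]-290)<15)&(P[...,2]>62)&(P[...,2]<130)
q=P[m]
for x in range(440,620,6):
    s=q[(q[:,0]>=x)&(q[:,0]<x+6)]
    if len(s):print(x,len(s),s[:,2].min().round(0),s[:,2].max().round(0))
E
```

```text
blue [529.  189.2] [26.2 44.1] 69.3 55.3
green [532.4 243.6] [40.5 57.4] -1.2 55.5
orange [537.1 317.8] [41.8 57.2] -4.0 55.4
464 94 74.0 83.0
470 153 80.0 92.0
476 161 88.0 99.0
482 191 96.0 108.0
488 203 105.0 117.0
494 228 114.0 119.0
500 2 116.0 117.0
572 60 112.0 116.0
578 241 109.0 117.0
584 178 102.0 112.0
590 172 94.0 104.0
596 164 87.0 98.0
602 136 79.0 89.0
608 111 75.0 82.0
```

Emit:
apply_moves(
  slide=[
    [0,0,-0.097],
    [0,0,-0.097],
    [0,0,-0.097],
    [0,0,0],
    [-0.0275,0,0],
    [-0.0275,0,0],
    [-0.0275,0,0],
    [-0.0275,0,0],
    [-0.0275,0,0],
    [-0.0275,0,0],
  ],
  turn=[
    [0,0,0],
    [0,0,0],
    [0,0,0],
    [0,0,0],
    [0,0,0],
    [0,0,0],
    [0,0,0],
    [0,0,0],
    [0,0,0],
    [0,0,0],
  ],
)

```text
t: 3.82
tcp_pos: [474.8, 247.1, 100.3]
ee_rot: [[0.077, 0.997, 0.022], [0.997, -0.078, 0.006], [0.008, 0.022, -1.0]]
contact_force: [5.0, -5.2, 45.1]
grip_width: -0.2
finger_force: 22.7
```

Emit:
apply_moves(
  slide=[
    [-0.0275,0,0],
    [-0.0275,0,0],
    [0,0,0],
  ],
  turn=[
    [0,0,0],
    [0,0,0],
    [0,0,0],
  ],
)

```text
t: 4.2
tcp_pos: [441.2, 246.1, 93.3]
ee_rot: [[0.074, 0.997, 0.001], [0.997, -0.074, 0.002], [0.002, 0.001, -1.0]]
contact_force: [-8.0, 2.8, 13.5]
grip_width: -0.2
finger_force: 6.6
```

```bash
cat >> h.py <<'E'
def flaps(c,y0=205,half=15):
    P=cloud(c);m=(np.abs(P[...,1]-y0)<half)&(P[...,2]>66)&(P[...,2]<130);q=P[m]
    for a,b in((400,510),(555,670)):
        print([(x,len(s),int(s[:,2].min()),int(s[:,2].max())) for x in range(a,b,8) for s in [q[(q[:,0]>=x)&(q[:,0]<x+8)]] if len(s)>3])
E
python3 - <<'E'
from h import *
c=snap("wrist",2);flaps(c,310);c=snap("top",2);flaps(c,320)
E
```

```text
[(432, 44, 113, 116), (440, 1184, 107, 118), (448, 988, 95, 111), (456, 769, 81, 98), (464, 639, 71, 86), (472, 163, 71, 74)]
[(571, 97, 111, 116), (579, 327, 101, 117), (587, 39, 92, 103), (595, 40, 83, 93), (603, 381, 66, 83), (611, 27, 71, 73)]
[]
[(571, 5, 110, 115), (579, 38, 105, 119), (587, 33, 96, 110), (595, 35, 86, 99), (603, 30, 79, 95), (611, 15, 74, 80)]
```

Emit:
apply_moves(
  slide=[
    [-0.015,0,0.005],
    [-0.015,0,0.005],
    [-0.0125,0,0],
    [0,0,-0.005],
    [0,0,0],
  ],
  turn=[
    [0,0,0],
    [0,0,0],
    [0,0,0],
    [0,0,0],
    [0,0,0],
  ],
)

```text
t: 4.92
tcp_pos: [425.7, 244.2, 93.3]
ee_rot: [[0.076, 0.997, -0.0], [0.997, -0.076, -0.0], [-0.0, -0.0, -1.0]]
contact_force: [0.4, 0.0, 0.5]
grip_width: -0.1
finger_force: 0.0
```

```bash
python3 - <<'E'
from h import *
c=snap("wrist",3);flaps(c,310);print(read_state()["contact_force"])
E
```

```text
[(432, 164, 112, 116), (440, 1072, 105, 117), (448, 815, 93, 109), (456, 637, 81, 97), (464, 541, 71, 85), (472, 153, 70, 74)]
[(571, 91, 111, 116), (579, 358, 102, 117), (587, 78, 93, 102), (595, 72, 82, 93), (603, 398, 66, 83), (611, 25, 66, 74)]
[ 0.29514684 -0.47329521 -0.12308724]
```

```bash
python3 - <<'E'
from h import *
c=snap("scene",3);cv2.imwrite("pics/s3.png",cv2.resize(c["image"][150:310,250:450,::-1],None,fx=3.5,fy=3.5,interpolation=cv2.INTER_CUBIC))
E
```

```text
(no output)
```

View pics/s3.png

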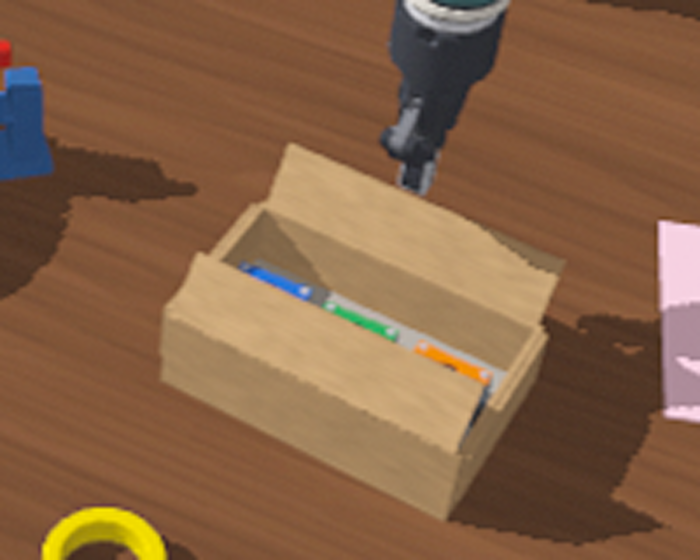

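Scene crop: the finger is outside the near flap, which stands partly out (about 55° above level); the far flap is still leaning in. I'll go back over the near flap and press higher up.

Emit:
apply_moves(
  slide=[
    [0,0,0.0575],
    [0,0,0.0575],
    [0.075,0,0],
    [0,0,0],
    [0,0,-0.035],
    [0,0,-0.035],
    [-0.0175,0,0],
    [-0.0175,0,0],
    [-0.0175,0,0],
    [-0.0175,0,0],
  ],
  turn=[
    [0,0,0],
    [0,0,0],
    [0,0,0],
    [0,0,0],
    [0,0,0],
    [0,0,0],
    [0,0,0],
    [0,0,0],
    [0,0,0],
    [0,0,0],
  ],
)

```text
t: 6.28
tcp_pos: [427.2, 244.5, 112.0]
ee_rot: [[0.075, 0.997, 0.001], [0.997, -0.075, 0.0], [0.0, 0.001, -1.0]]
contact_force: [0.2, -0.2, -0.1]
grip_width: -0.0
finger_force: 0.0
```

Emit:
apply_moves(
  slide=[
    [0,0,-0.0125],
    [0,0,-0.0125],
    [0,0,0],
  ],
  turn=[
    [0,0,0],
    [0,0,0],
    [0,0,0],
  ],
)

```text
t: 6.65
tcp_pos: [427.5, 244.1, 101.0]
ee_rot: [[0.076, 0.997, -0.001], [0.997, -0.076, -0.0], [-0.0, -0.001, -1.0]]
contact_force: [-0.9, 0.0, -0.6]
grip_width: -0.3
finger_force: 0.0
```

```bash
python3 - <<'E'
from h import *
c=snap("wrist",4);flaps(c,310)
E
```

```text
[(432, 141, 112, 116), (440, 989, 105, 117), (448, 762, 93, 109), (456, 611, 81, 97), (464, 518, 71, 84), (472, 146, 71, 74)]
[(571, 102, 111, 116), (579, 289, 101, 116), (587, 58, 91, 102), (595, 46, 81, 92), (603, 355, 66, 83), (611, 26, 71, 73)]
```

```bash
python3 - <<'E'
from h import *
c=load("wrist",4);a=cv2.resize(c["image"][20:340,160:480,::-1],None,fx=1.8,fy=1.8)
c=snap("scene",4);b=cv2.resize(c["image"][150:310,330:430,::-1],None,fx=2.2,fy=3.6)
b=cv2.resize(b,(220,576));cv2.imwrite("pics/w4.png",np.hstack([a,b]))
E
```

```text
(no output)
```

View pics/w4.png

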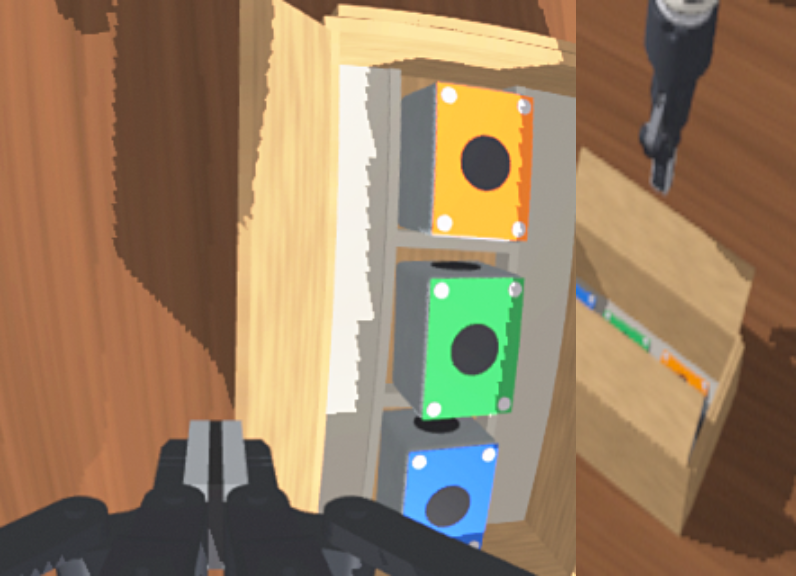

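The narrow fingertips slid over the flap's edge, so it is still only partly out. Retry lower on the flap, moving inside → out.

Emit:
apply_moves(
  slide=[
    [0,0,0.09],
    [0.075,0,0],
    [0,0,0],
    [0,0,-0.05],
    [0,0,-0.035],
    [-0.0125,0,0],
    [-0.0125,0,0],
    [-0.0125,0,0],
    [-0.0125,0,-0.005],
    [0,0,0],
  ],
  turn=[
    [0,0,0],
    [0,0,0],
    [0,0,0],
    [0,0,0],
    [0,0,0],
    [0,0,0],
    [0,0,0],
    [0,0,0],
    [0,0,0],
    [0,0,0],
  ],
)

```text
t: 8.0
tcp_pos: [437.2, 244.4, 101.7]
ee_rot: [[0.075, 0.997, 0.0], [0.997, -0.075, -0.0], [-0.0, 0.0, -1.0]]
contact_force: [0.2, -0.4, 0.2]
grip_width: 0.1
finger_force: 0.0
```

```bash
python3 - <<'E'
from h import *
c=snap("wrist",5);flaps(c,310)
E
```

```text
[(432, 125, 112, 116), (440, 1044, 105, 117), (448, 842, 93, 109), (456, 679, 81, 97), (464, 573, 71, 85), (472, 151, 70, 74)]
[(571, 91, 112, 116), (579, 275, 100, 117), (587, 29, 91, 102), (595, 29, 82, 92), (603, 350, 66, 82), (611, 25, 71, 73)]
```

Emit:
apply_moves(
  slide=[
    [-0.0125,0,-0.005],
    [-0.0125,0,-0.005],
    [-0.0125,0,-0.005],
    [0,0,0],
  ],
  turn=[
    [0,0,0],
    [0,0,0],
    [0,0,0],
    [0,0,0],
  ],
)

```text
t: 8.55
tcp_pos: [422.0, 244.3, 95.4]
ee_rot: [[0.075, 0.997, -0.001], [0.997, -0.075, -0.0], [-0.0, -0.001, -1.0]]
contact_force: [0.5, -0.2, -0.5]
grip_width: 0.1
finger_force: 0.0
```

```bash
python3 - <<'E'
from h import *
c=snap("wrist",6);flaps(c,310)
cv2.imwrite("pics/w6.png",c["image"][150:340,160:420,::-1].repeat(2,0).repeat(2,1))
E
```

```text
[(432, 161, 112, 116), (440, 1020, 105, 118), (448, 755, 93, 110), (456, 591, 81, 97), (464, 505, 71, 84), (472, 151, 71, 74)]
[(571, 82, 111, 116), (579, 341, 102, 116), (587, 90, 91, 103), (595, 75, 82, 92), (603, 388, 66, 83), (611, 23, 71, 73)]
```

View pics/w6.png

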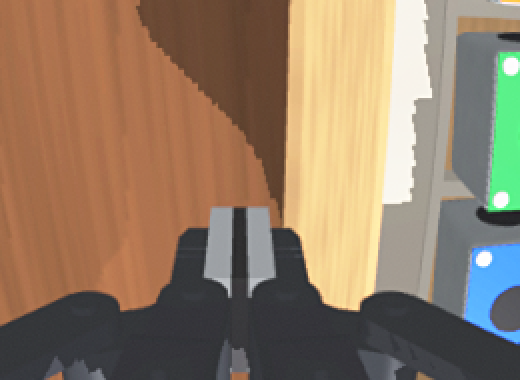

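```bash
python3 - <<'E'
from h import *
c=load("wrist",6);P=cloud(c)
for y in (345,310,280,265): print(y,end=' ');flaps(c,y,5)
for v in range(255,300,8):
    print(v,[tuple(P[v,u].round(0).astype(int)) for u in (262,270,279,288,296,304,312,320)])
E
```

```text
345 [(440, 285, 110, 117), (448, 258, 99, 112), (456, 206, 86, 100), (464, 165, 74, 88), (472, 117, 70, 75)]
[(579, 126, 105, 117), (587, 28, 96, 106), (595, 26, 87, 95), (603, 60, 66, 85), (611, 79, 66, 76)]
310 [(432, 57, 112, 116), (440, 343, 106, 118), (448, 257, 93, 108), (456, 194, 82, 95), (464, 169, 71, 84), (472, 49, 71, 73)]
[(571, 24, 112, 115), (579, 117, 102, 116), (587, 31, 92, 102), (595, 26, 82, 92), (603, 123, 66, 82), (611, 8, 71, 72)]
280 [(432, 165, 112, 117), (440, 275, 102, 116), (448, 220, 91, 104), (456, 169, 79, 92), (464, 162, 70, 80)]
[(571, 107, 109, 116), (579, 42, 99, 115), (587, 26, 91, 99), (595, 23, 79, 89), (603, 128, 66, 80)]
265 [(432, 197, 113, 117), (440, 245, 101, 115), (448, 200, 88, 102), (456, 163, 77, 90), (464, 129, 71, 78)]
[(571, 119, 107, 116), (579, 34, 97, 107), (587, 21, 89, 97), (595, 26, 67, 88), (603, 117, 66, 77)]
255 [(np.int64(404), np.int64(201), np.int64(1)), (np.int64(419), np.int64(255), np.int64(126)), (np.int64(423), np.int64(254), np.int64(125)), (np.int64(427), np.int64(254), np.int64(125)), (np.int64(434), np.int64(199)
[... 1358 characters left out ...]
(420), np.int64(254), np.int64(154)), (np.int64(423), np.int64(254), np.int64(154)), (np.int64(427), np.int64(253), np.int64(154)), (np.int64(430), np.int64(254), np.int64(155)), (np.int64(433), np.int64(249), np.int64(148)), (np.int64(436), np.int64(249), np.int64(148)), (np.int64(444), np.int64(223), np.int64(103))]
295 [(np.int64(418), np.int64(257), np.int64(165)), (np.int64(420), np.int64(255), np.int64(162)), (np.int64(423), np.int64(251), np.int64(156)), (np.int64(426), np.int64(254), np.int64(162)), (np.int64(429), np.int64(256), np.int64(165)), (np.int64(432), np.int64(255), np.int64(164)), (np.int64(435), np.int64(254), np.int64(162)), (np.int64(444), np.int64(218), np.int64(103))]
```

```bash
python3 - <<'E'
import plant;print([n for n in dir(plant) if not n.startswith('_')]);print(getattr(plant,'grasp_offset',None))
from h import *
for i in (1,4,6):
    c=load("wrist",i);p=cloud(c).reshape(-1,3);q=(p-c["s_pos"])@c["s_rot"]
    m=(np.abs(q[:,1])<9)&(np.abs(q[:,0])<20)&(q[:,2]>-110)&(q[:,2]<5)
    z=q[m];print(i,z[:,2].max().round(1),np.percentile(z[:,2],[90,98]).round(1),[ (k,z[(z[:,2]>k)&(z[:,2]<k+6)][:,0].round(0).max(initial=-99)) for k in range(-60,5,6)])
E
```

```text
['PlanningError', 'grasp_offset', 'hand_in', 'read_camera', 'read_state']
-18.700000000000003
1 -25.7 [-46.2 -31.7] [(-60, np.float64(11.0)), (-54, np.float64(10.0)), (-48, np.float64(10.0)), (-42, np.float64(10.0)), (-36, np.float64(11.0)), (-30, np.float64(10.0)), (-24, np.float64(-99.0)), (-18, np.float64(-99.0)), (-12, np.float64(-99.0)), (-6, np.float64(-99.0)), (0, np.float64(-99.0))]
4 -12.3 [-42.4 -14.9] [(-60, np.float64(11.0)), (-54, np.float64(10.0)), (-48, np.float64(10.0)), (-42, np.float64(10.0)), (-36, np.float64(11.0)), (-30, np.float64(10.0)), (-24, np.float64(-99.0)), (-18, np.float64(20.0)), (-12, np.float64(-99.0)), (-6, np.float64(-99.0)), (0, np.float64(-99.0))]
6 -25.4 [-46.4 -32.1] [(-60, np.float64(11.0)), (-54, np.float64(10.0)), (-48, np.float64(10.0)), (-42, np.float64(11.0)), (-36, np.float64(10.0)), (-30, np.float64(10.0)), (-24, np.float64(-99.0)), (-18, np.float64(-99.0)), (-12, np.float64(-99.0)), (-6, np.float64(-99.0)), (0, np.float64(-99.0))]
```

```bash
python3 - <<'E'
from h import *
for i,t in((3,(425.7,244.2,93.3)),(4,(427.5,244.1,101))):
    c=load("scene",i);P=cloud(c);m=(np.hypot(P[...,0]-t[0],P[...,1]-t[1])<25)&(P[...,2]>60);q=P[m]
    print(i,q[:,2].min(),[(z,len(s),s.min(0)[:2].round(0),s.max(0)[:2].round(0)) for z in range(60,160,6) for s in [q[(q[:,2]>=z)&(q[:,2]<z+6)]] if len(s)])
E
```

```text
3 86.89521826988994 [(84, 4, array([447., 243.]), array([450., 254.])), (90, 10, array([445., 234.]), array([450., 254.])), (96, 22, array([441., 227.]), array([449., 259.])), (102, 30, array([434., 222.]), array([448., 259.])), (108, 44, array([430., 222.]), array([445., 266.])), (114, 39, array([428., 221.]), array([443., 265.])), (120, 7, array([422., 234.]), array([439., 256.])), (126, 13, array([421., 233.]), array([438., 255.])), (132, 17, array([420., 237.]), array([442., 256.])), (138, 18, array([420., 234.]), array([440., 256.])), (144, 15, array([422., 237.]), array([440., 256.])), (150, 4, array([419., 255.]), array([433., 256.])), (156, 1, array([431., 256.]), array([431., 256.]))]
4 82.38437740483914 [(78, 1, array([450., 234.]), array([450., 234.])), (84, 2, array([448., 236.]), array([450., 252.])), (90, 19, array([442., 229.]), array([452., 263.])), (96, 35, array([440., 225.]), array([451., 262.])), (102, 33, array([434., 222.]), array([450., 259.])), (108, 44, array([432., 222.]), array([448., 264.])), (114, 36, array([429., 222.]), array([444., 266.])), (120, 4, array([431., 231.]), array([439., 257.])), (126, 4, array([428., 243.]), array([432., 253.])), (132, 15, array([420., 233.]), array([438., 256.])), (138, 18, array([426., 234.]), array([441., 255.])), (144, 18, array([425., 232.]), array([442., 256.])), (150, 13, array([424., 235.]), array([443., 255.])), (156, 6, array([419., 239.]), array([441., 256.]))]
```

Scene and wrist clouds agree that the real fingertips end about 27 mm above the reported TCP, so the earlier passes slipped over the edge. I'll account for that.

Emit:
apply_moves(
  slide=[
    [0,0,0.02],
    [0.0825,0,0],
    [0,0,-0.04],
    [0,0,-0.0325],
    [-0.0125,0,-0.0025],
    [-0.0125,0,-0.0025],
    [-0.0125,0,-0.0025],
    [-0.0125,0,-0.0025],
    [-0.0125,0,-0.0025],
    [0,0,0],
  ],
  turn=[
    [0,0,0],
    [0,0,0],
    [0,0,0],
    [0,0,0],
    [0,0,0],
    [0,0,0],
    [0,0,0],
    [0,0,0],
    [0,0,0],
    [0,0,0],
  ],
)

```text
t: 9.85
tcp_pos: [439.0, 245.4, 73.0]
ee_rot: [[0.077, 0.997, 0.015], [0.997, -0.077, 0.005], [0.006, 0.015, -1.0]]
contact_force: [16.7, -1.4, 5.3]
grip_width: 0.1
finger_force: 6.9
```

```bash
python3 - <<'E'
from h import *
c=snap("wrist",7);flaps(c,310)
E
```

```text
[(424, 893, 99, 105), (432, 1328, 93, 103), (440, 1177, 88, 97), (448, 1032, 82, 91), (456, 913, 76, 85), (464, 824, 70, 78), (472, 200, 70, 74)]
[(571, 131, 111, 116), (579, 459, 101, 116), (587, 135, 91, 103), (595, 113, 81, 93), (603, 513, 66, 84), (611, 26, 71, 74)]
```

Emit:
apply_moves(
  slide=[
    [0,0,0.1],
    [0.12,0,0],
    [0.12,0,0],
    [0,0,0],
    [0,0,-0.0375],
    [0,0,-0.0375],
    [0.04,0,0],
    [0.035,0,0],
    [0.025,0,0],
    [0.025,0,0],
  ],
  turn=[
    [0,0,0],
    [0,0,0],
    [0,0,0],
    [0,0,0],
    [0,0,0],
    [0,0,0],
    [0,0,0],
    [0,0,0],
    [0,0,0],
    [0,0,0],
  ],
)

```text
t: 11.15
tcp_pos: [577.2, 245.2, 80.8]
ee_rot: [[0.075, 0.997, 0.001], [0.997, -0.075, 0.001], [0.001, 0.0, -1.0]]
contact_force: [-0.0, -0.5, 0.9]
grip_width: -0.4
finger_force: 0.5
```

Emit:
apply_moves(
  slide=[
    [0.025,0,0],
    [0.025,0,0],
    [0.025,0,0],
    [0.02,0,-0.005],
    [0.02,0,-0.005],
    [0.015,0,-0.005],
    [0.0125,0,-0.005],
    [0,0,0],
  ],
  turn=[
    [0,0,0],
    [0,0,0],
    [0,0,0],
    [0,0,0],
    [0,0,0],
    [0,0,0],
    [0,0,0],
    [0,0,0],
  ],
)

```text
t: 12.15
tcp_pos: [630.5, 244.5, 72.4]
ee_rot: [[0.075, 0.997, -0.006], [0.997, -0.075, -0.002], [-0.003, -0.006, -1.0]]
contact_force: [-11.6, -3.7, 11.6]
grip_width: 0.2
finger_force: 8.1
```

```bash
python3 - <<'E'
from h import *
c=snap("wrist",8);flaps(c,310)
for k,v in boxes(c).items():print(k,*v)
E
```

```text
[(448, 79, 80, 85), (456, 573, 74, 85), (464, 597, 67, 81), (472, 365, 66, 74)]
[(603, 305, 71, 75), (611, 854, 71, 80), (619, 958, 76, 86), (627, 1082, 82, 91), (635, 1227, 88, 97), (643, 1380, 94, 103), (651, 739, 99, 105)]
blue [520.9 193.9] [18.7 41.5] -64.7 55.4
green [532.8 243.5] [42.6 58.1] -1.6 55.4
orange [537.  317.8] [42.7 58. ] -5.6 55.4
```

Both flaps measure as folded back (edges at z≈104, about 37° above level, which is the stop). Now up, open, above orange.

Emit:
apply_moves(
  slide=[
    [-0.01,0,0.1],
    [0,0,0.125],
    [-0.115,0.09,0],
    [-0.115,0.0925,0],
    [0,0,0],
    [0,0,0],
  ],
  turn=[
    [0,0,0],
    [0,0,0],
    [0,0,0],
    [0,0,0],
    [0,0,0],
    [0,0,0],
  ],
  hand=1,
)

```text
t: 12.95
tcp_pos: [538.4, 317.2, 161.8]
ee_rot: [[0.075, 0.997, 0.001], [0.997, -0.075, -0.0], [-0.0, 0.001, -1.0]]
contact_force: [0.1, -1.0, -0.3]
grip_width: 85.4
finger_force: 0.0
```

```bash
python3 - <<'E'
from h import *
c=snap("wrist",9);print(c["s_pos"])
for k,v in boxes(c).items():print(k,*v)
cv2.imwrite("pics/w9.png",c["image"][:,:,::-1])
P=cloud(c);q=(P.reshape(-1,3)-c["s_pos"])@c["s_rot"]
m=(np.abs(np.abs(q[:,1])-50)<12)&(np.abs(q[:,0])<20)&(q[:,2]>-100)&(q[:,2]<-8);z=q[m]
print(len(z),[(k,len(s),s[:,0].max().round(),s[:,1].min().round(),s[:,1].max().round()) for k in range(-100,0,6) for s in [z[(z[:,2]>=k)&(z[:,2]<k+6)]] if len(s)])
E
```

```text
[538.36159072 317.2071506  161.83934817]
blue [526.1 172.9] [41.4 55.4] -2.7 55.4
green [532.6 243.5] [41.2 58.1] -1.9 55.4
orange [537.2 317.3] [41.9 58.7] -5.2 55.5
10750 [(-100, 819, np.float64(16.0), np.float64(-62.0), np.float64(62.0)), (-94, 2913, np.float64(12.0), np.float64(-62.0), np.float64(62.0)), (-88, 1761, np.float64(13.0), np.float64(-62.0), np.float64(62.0)), (-82, 561, np.float64(13.0), np.float64(-62.0), np.float64(62.0)), (-76, 781, np.float64(11.0), np.float64(-54.0), np.float64(53.0)), (-70, 771, np.float64(11.0), np.float64(-56.0), np.float64(57.0)), (-64, 902, np.float64(11.0), np.float64(-56.0), np.float64(57.0)), (-58, 768, np.float64(10.0), np.float64(-56.0), np.float64(57.0)), (-52, 712, np.float64(10.0), np.float64(-56.0), np.float64(57.0)), (-46, 566, np.float64(10.0), np.float64(-54.0), np.float64(56.0)), (-40, 196, np.float64(9.0), np.float64(-48.0), np.float64(44.0))]
```

View pics/w9.png

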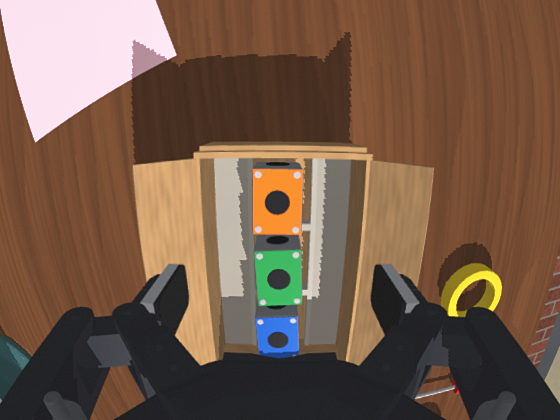

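View: flaps both out at the sides; orange (277,202) is centred between the open fingers. Descend and grip.

Emit:
apply_moves(
  slide=[
    [0,0,-0.1],
    [0,0,-0.1],
    [0,0,-0.1],
    [0,0,-0.08],
    [0,0,-0.04],
    [0,0,0],
    [0,0,0],
  ],
  turn=[
    [0,0,0],
    [0,0,0],
    [0,0,0],
    [0,0,0],
    [0,0,0],
    [0,0,0],
    [0,0,0],
  ],
)

```text
t: 13.88
tcp_pos: [539.4, 316.8, -5.8]
ee_rot: [[0.077, 0.997, 0.002], [0.997, -0.077, 0.0], [0.0, 0.002, -1.0]]
contact_force: [2.1, -1.2, 1.9]
grip_width: 85.3
finger_force: 1.2
```

Emit:
apply_moves(
  slide=[
    [0,0,0],
    [0,0,0],
    [0,0,0],
    [0,0,0],
  ],
  turn=[
    [0,0,0],
    [0,0,0],
    [0,0,0],
    [0,0,0],
  ],
  hand=0,
)

```text
t: 14.38
tcp_pos: [538.1, 317.4, -6.0]
ee_rot: [[0.076, 0.997, 0.001], [0.997, -0.076, 0.0], [0.0, 0.001, -1.0]]
contact_force: [0.2, -1.1, 4.6]
grip_width: 43.4
finger_force: 61.9
```

Emit:
apply_moves(
  slide=[
    [0,0,0.08],
    [0,0,0.13],
    [0,0,0.13],
    [0,-0.09,0.13],
    [0,-0.1375,0.045],
    [0,-0.1375,0],
    [0,-0.1375,0],
    [0,-0.1375,0],
    [0,-0.1375,0],
    [0,-0.1375,0],
  ],
  turn=[
    [0,0,0],
    [0,0,0],
    [0,0,0],
    [0,0,0],
    [0,0,0],
    [0,0,0],
    [0,0,0],
    [0,0,0],
    [0,0,0],
    [0,0,0],
  ],
)

```text
t: 15.62
tcp_pos: [536.8, -50.3, 198.3]
ee_rot: [[0.076, 0.997, -0.001], [0.997, -0.076, -0.0], [-0.0, -0.001, -1.0]]
contact_force: [0.6, 0.3, -2.0]
grip_width: 43.4
finger_force: 62.1
```

Emit:
apply_moves(
  slide=[
    [0.005,-0.1375,0],
    [0.005,-0.1375,0],
    [0.01,-0.1375,0],
    [0.01,-0.1375,0],
    [0,-0.05,0],
    [0,0,0],
    [0,0,0],
  ],
  turn=[
    [0,0,0],
    [0,0,0],
    [0,0,0],
    [0,0,0],
    [0,0,0],
    [0,0,0],
    [0,0,0],
  ],
)

```text
t: 16.5
tcp_pos: [549.9, -285.5, 198.7]
ee_rot: [[0.072, 0.997, -0.0], [0.997, -0.072, 0.002], [0.002, -0.001, -1.0]]
contact_force: [0.6, 0.8, -1.0]
grip_width: 43.9
finger_force: 42.6
```

```bash
python3 - <<'E'
from h import *
c=snap("wrist",10);print(c["s_pos"],read_state()["grip_width"])
cv2.imwrite("pics/w10.png",c["image"][:,:,::-1])
for k,v in boxes(c,("orange",),(150,400)).items():print(k,*v)
P=cloud(c);H=hsv(c);m=((H[...,2]<70)&(P[...,2]>44)&(P[...,2]<64)).astype(np.uint8)
n,l,st,ce=cv2.connectedComponentsWithStats(m)
for i in range(1,n):
    if st[i,4]>150:
        q=P[l==i];r=cv2.minAreaRect(np.float32(q[:,:2]));print(ce[i].round(),st[i,4],np.round(r[0],1),np.round(r[1],1),round(r[2],1),np.percentile(q[:,2],[5,50,95]).round(1))
for nm,mm in(("red",((H[...,0]<8)|(H[...,0]>172))&(H[...,1]>150)&(P[...,2]>112)&(P[...,2]<135)),("post",(H[...,2]<80)&(P[...,2]>115)&(P[...,2]<130)&(P[...,1]<-200)),("yel",(H[...,0]>20)&(H[...,0]<35)&(H[...,1]>130)&(P[...,2]<56)&(P[...,2]>46)),("grn",(H[...,0]>45)&(H[...,0]<85)&(H[...,1]>130)&(P[...,2]<56)&(P[...,2]>46))):
    q=P[mm]
    if len(q)>5:r=cv2.minAreaRect(np.float32(q[:,:2]));print(nm,len(q),np.median(q,0).round(1),np.round(r[0],1),np.round(r[1],1),round(r[2],1))
E
```

```text
[ 549.86031746 -285.48868015  198.6836772 ] 43.650531345477454
orange [ 551.7 -263.1] [43.8 92.2] -3.5 260.1
[272.  51.] 4308 [ 553.6 -146.1] [76.1 58.1] 85.6 [49.4 51.  58.5]
[191. 133.] 4190 [ 468.3 -218.9] [74.7 60. ] 84.7 [49.4 51.  58.5]
[354. 134.] 4345 [ 626.8 -232. ] [74.8 59.9] 85.5 [49.5 51.  58.4]
[ 22. 327.] 1213 [ 118.9 -473.6] [ 60.5 127.8] 14.0 [45.5 58.2 60.5]
[ 16. 405.] 228 [ -20.7 -684.7] [76.  74.4] 84.9 [58.9 60.  63.4]
red 1075 [ 462.4 -125.1  124.4] [ 458.9 -121. ] [13.7 60.4] 40.7
yel 222 [ 474.4 -139.8   50.8] [ 474.3 -139.6] [16.4 17. ] 54.6
grn 214 [ 633.5 -152.8   51. ] [ 633.3 -152.8] [16.2 16.1] 58.4
```

View pics/w10.png

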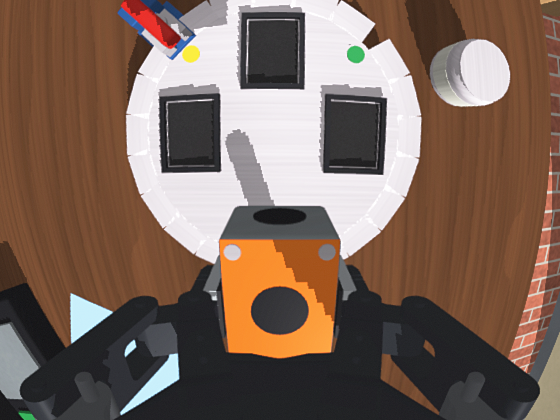

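View: three empty pockets at (272,51), (191,133), (354,134), red plunger (150,20) with the yellow dot beside it, orange box held squarely. Go above pocket1 and down.

Emit:
apply_moves(
  slide=[
    [0.096,0.067,0],
    [0.096,0.067,0],
    [0,0,0],
    [0,0,-0.1],
    [0,0,-0.1],
    [0,0,-0.1],
    [0,0,-0.0475],
    [0,0,0],
    [0,0,0],
  ],
  turn=[
    [0,0,0],
    [0,0,0],
    [0,0,0],
    [0,0,0],
    [0,0,0],
    [0,0,0],
    [0,0,0],
    [0,0,0],
    [0,0,0],
  ],
)

```text
t: 17.68
tcp_pos: [627.8, -234.6, 61.9]
ee_rot: [[0.075, 0.997, 0.003], [0.997, -0.075, -0.001], [-0.001, 0.003, -1.0]]
contact_force: [-0.2, 0.2, 0.0]
grip_width: 43.3
finger_force: 64.9
```

```bash
python3 - <<'E'
from h import *
s=read_state();print(s["tcp_pos"],s["contact_force"],s["grip_width"])
c=snap("scene",11);P=cloud(c);H=hsv(c)
m=(H[...,0]>5)&(H[...,0]<22)&(H[...,1]>180)&(P[...,2]>90)&(P[...,1]<-150);q=P[m];print(len(q),np.median(q,0))
E
```

```text
[ 627.77464113 -234.63950732   61.87278972] [-0.20814896  0.15876527  0.0334167 ] 43.32244511236271
102 [ 626.19311618 -220.4552456   125.6699478 ]
```

Emit:
apply_moves(
  slide=[
    [-0.002,0.006,0],
    [0,0,0],
    [0,0,-0.025],
    [0,0,-0.0175],
    [0,0,-0.0125],
    [0,0,-0.0025],
    [0,0,0],
    [0,0,0],
  ],
  turn=[
    [0,0,0],
    [0,0,0],
    [0,0,0],
    [0,0,0],
    [0,0,0],
    [0,0,0],
    [0,0,0],
    [0,0,0],
  ],
)

```text
t: 18.73
tcp_pos: [625.0, -232.2, 39.0]
ee_rot: [[0.075, 0.997, -0.002], [0.997, -0.075, -0.001], [-0.001, -0.002, -1.0]]
contact_force: [-8.1, 2.2, 14.9]
grip_width: 43.6
finger_force: 67.1
```

Emit:
apply_moves(
  slide=[
    [0,0,0],
    [0,0,0],
    [0,0,0],
    [0,0,0],
  ],
  turn=[
    [0,0,0],
    [0,0,0],
    [0,0,0],
    [0,0,0],
  ],
  hand=1,
)

```text
t: 19.23
tcp_pos: [625.5, -232.1, 36.6]
ee_rot: [[0.075, 0.997, -0.0], [0.997, -0.075, 0.0], [0.0, -0.0, -1.0]]
contact_force: [-0.2, 0.7, -0.8]
grip_width: 85.1
finger_force: 0.0
```

Emit:
apply_moves(
  slide=[
    [0,0,0.1],
    [0,0,0.15],
    [0,0,0.15],
    [-0.05,0.1,0],
    [-0.05,0.13,0],
    [-0.05,0.13,0],
    [-0.03,0.14,0],
    [0,0.14,0],
    [0,0.14,0],
    [0,0.14,0],
  ],
  turn=[
    [0,0,0],
    [0,0,0],
    [0,0,0],
    [0,0,0],
    [0,0,0],
    [0,0,0],
    [0,0,0],
    [0,0,0],
    [0,0,0],
    [0,0,0],
  ],
)

```text
t: 20.48
tcp_pos: [553.5, 137.4, 197.2]
ee_rot: [[0.076, 0.997, 0.001], [0.997, -0.076, -0.0], [-0.0, 0.001, -1.0]]
contact_force: [0.3, -0.5, 0.1]
grip_width: 85.4
finger_force: 0.0
```

Emit:
apply_moves(
  slide=[
    [-0.02,0.14,0],
    [-0.03,0.12,0],
    [0,0,0],
    [0,0,0],
  ],
  turn=[
    [0,0,0],
    [0,0,0],
    [0,0,0],
    [0,0,0],
  ],
)

```text
t: 20.98
tcp_pos: [533.8, 239.1, 196.7]
ee_rot: [[0.075, 0.997, -0.0], [0.997, -0.075, -0.001], [-0.001, -0.0, -1.0]]
contact_force: [0.3, -1.0, 0.8]
grip_width: 85.3
finger_force: 0.0
```

```bash
python3 - <<'E'
from h import *
c=snap("wrist",12);print(c["s_pos"])
for k,v in boxes(c).items():print(k,*v)
flaps(c,300)
c=snap("top",12)
for k,v in boxes(c,("orange","green","blue"),(45,120)).items():print(k,*v)
c=snap("scene",12)
for k,v in boxes(c,("orange",),(45,120)).items():print(k,*v)
E
```

```text
[533.78074442 239.12079936 196.734303  ]
blue [526.  171.5] [41.5 57.2] -2.5 55.4
green [532.5 243.9] [40.8 57.4] -1.7 55.4
[(424, 229, 98, 105), (432, 383, 93, 102), (440, 369, 87, 97), (448, 368, 81, 91), (456, 348, 75, 85), (464, 330, 66, 79), (472, 83, 66, 74)]
[(603, 185, 66, 74), (611, 330, 71, 80), (619, 353, 76, 86), (627, 378, 83, 93), (635, 384, 88, 99), (643, 388, 95, 105), (651, 103, 100, 104)]
orange [ 622.8 -229.5] [38.5 55.2] -4.6 101.0
blue [531.8 162.2] [26.4 46.7] -47.9 55.5
orange [ 622.7 -244.6] [25.6 39.6] -76.7 102.4
```

Orange is seated (top at z≈101, yaw -4.6°) and the flaps are still back. Next green.

Emit:
apply_moves(
  slide=[
    [-0.003,0.012,-0.1],
    [0,0,-0.1],
    [0,0,-0.1],
    [0,0,-0.1],
    [0,0,-0.08],
    [0,0,-0.0265],
    [0,0,0],
    [0,0,0],
  ],
  turn=[
    [0,0,0],
    [0,0,0],
    [0,0,0],
    [0,0,0],
    [0,0,0],
    [0,0,0],
    [0,0,0],
    [0,0,0],
  ],
)

```text
t: 22.12
tcp_pos: [533.4, 244.2, -4.8]
ee_rot: [[0.077, 0.997, 0.001], [0.997, -0.077, 0.0], [0.0, 0.001, -1.0]]
contact_force: [0.0, -0.4, -0.1]
grip_width: 85.2
finger_force: 0.0
```

Emit:
apply_moves(
  slide=[
    [0,0,0],
    [0,0,0],
    [0,0,0],
    [0,0,0],
  ],
  turn=[
    [0,0,0],
    [0,0,0],
    [0,0,0],
    [0,0,0],
  ],
  hand=0,
)

```text
t: 22.62
tcp_pos: [532.8, 244.7, -5.2]
ee_rot: [[0.075, 0.997, 0.001], [0.997, -0.075, 0.0], [0.0, 0.001, -1.0]]
contact_force: [-0.9, 0.9, 5.1]
grip_width: 43.2
finger_force: 61.0
```

Emit:
apply_moves(
  slide=[
    [0,0,0.08],
    [0,0,0.13],
    [0,0,0.13],
    [0,-0.09,0.13],
    [0,-0.1375,0.03],
    [0,-0.1375,0],
    [0,-0.1375,0],
    [0,-0.1375,0],
    [0,-0.1,0],
    [0,0,0],
  ],
  turn=[
    [0,0,0],
    [0,0,0],
    [0,0,0],
    [0,0,0],
    [0,0,0],
    [0,0,0],
    [0,0,0],
    [0,0,0],
    [0,0,0],
    [0,0,0],
  ],
)

```text
t: 23.88
tcp_pos: [531.5, -55.5, 192.7]
ee_rot: [[0.082, 0.997, -0.002], [0.997, -0.082, -0.001], [-0.002, -0.002, -1.0]]
contact_force: [-0.6, 0.4, -2.0]
grip_width: 43.7
finger_force: 61.0
```

Emit:
apply_moves(
  slide=[
    [-0.0525,-0.135,0],
    [-0.0525,-0.135,0],
    [-0.0525,-0.135,0],
    [0,0,0],
    [0,0,-0.1],
    [0,0,-0.1],
    [0,0,-0.0825],
    [0,0,-0.04],
    [0,0,0],
    [0,0,0],
  ],
  turn=[
    [0,0,0],
    [0,0,0],
    [0,0,0],
    [0,0,0],
    [0,0,0],
    [0,0,0],
    [0,0,0],
    [0,0,0],
    [0,0,0],
    [0,0,0],
  ],
)

```text
t: 25.12
tcp_pos: [470.6, -212.9, 65.9]
ee_rot: [[0.075, 0.997, 0.002], [0.997, -0.075, -0.001], [-0.001, 0.002, -1.0]]
contact_force: [0.3, 1.1, -2.5]
grip_width: 43.8
finger_force: 61.0
```

Emit:
apply_moves(
  slide=[
    [-0.005,-0.013,0],
    [0,0,-0.01],
    [0,0,0],
  ],
  turn=[
    [0,0,0],
    [0,0,0],
    [0,0,0],
  ],
)

```text
t: 25.5
tcp_pos: [467.2, -218.4, 60.8]
ee_rot: [[0.076, 0.997, -0.0], [0.997, -0.076, -0.0], [-0.0, -0.0, -1.0]]
contact_force: [-0.3, -0.1, -1.3]
grip_width: 43.4
finger_force: 61.0
```

Emit:
apply_moves(
  slide=[
    [0.002,0,-0.025],
    [0,0,-0.0175],
    [0,0,-0.01],
    [0,0,-0.005],
    [0,0,0],
    [0,0,0],
  ],
  turn=[
    [0,0,0],
    [0,0,0],
    [0,0,0],
    [0,0,0],
    [0,0,0],
    [0,0,0],
  ],
)

```text
t: 26.25
tcp_pos: [467.7, -218.0, 39.8]
ee_rot: [[0.075, 0.997, -0.002], [0.997, -0.075, -0.001], [-0.001, -0.002, -1.0]]
contact_force: [-8.8, 3.2, 22.0]
grip_width: 43.3
finger_force: 64.0
```

Emit:
apply_moves(
  slide=[
    [0,0,0],
    [0,0,0],
    [0,0,0],
    [0,0,0],
  ],
  turn=[
    [0,0,0],
    [0,0,0],
    [0,0,0],
    [0,0,0],
  ],
  hand=1,
)

```text
t: 26.75
tcp_pos: [468.2, -218.1, 37.5]
ee_rot: [[0.075, 0.997, -0.0], [0.997, -0.075, 0.0], [0.0, -0.0, -1.0]]
contact_force: [0.2, 0.5, -0.7]
grip_width: 85.3
finger_force: 0.0
```

Emit:
apply_moves(
  slide=[
    [0,0,0.1],
    [0,0,0.15],
    [0,0,0.15],
    [0.018,0.12,0],
    [0.018,0.12,0],
    [0.018,0.12,0],
    [0.018,0.12,0],
    [0.018,0.12,0],
    [0.018,0.12,0],
    [0.018,0.12,0],
  ],
  turn=[
    [0,0,0],
    [0,0,0],
    [0,0,0],
    [0,0,0],
    [0,0,0],
    [0,0,0],
    [0,0,0],
    [0,0,0],
    [0,0,0],
    [0,0,0],
  ],
)

```text
t: 28.0
tcp_pos: [518.7, 119.2, 197.7]
ee_rot: [[0.076, 0.997, 0.0], [0.997, -0.076, -0.0], [-0.0, 0.0, -1.0]]
contact_force: [0.6, -0.3, 0.5]
grip_width: 85.2
finger_force: 0.0
```

Emit:
apply_moves(
  slide=[
    [0.018,0.134,0],
    [0,0,0],
    [0,0,0],
  ],
  turn=[
    [0,0,0],
    [0,0,0],
    [0,0,0],
  ],
)

```text
t: 28.38
tcp_pos: [525.6, 170.8, 197.3]
ee_rot: [[0.075, 0.997, -0.001], [0.997, -0.075, -0.001], [-0.001, -0.001, -1.0]]
contact_force: [1.0, -0.9, -0.4]
grip_width: 85.4
finger_force: 0.0
```

```bash
python3 - <<'E'
from h import *
c=snap("wrist",13);print(c["s_pos"])
for k,v in boxes(c).items():print(k,*v)
c=snap("top",13)
for k,v in boxes(c,("orange","green","blue"),(45,120)).items():print(k,*v)
E
```

```text
[525.59146894 170.83356456 197.29555035]
blue [526.3 171.5] [41.6 57.5] -0.9 55.5
orange [ 623.3 -229.6] [38.2 54.1] -7.3 100.6
blue [429.5 -91.8] [24.  31.6] 44.2 84.3
```

Emit:
apply_moves(
  slide=[
    [0.001,0.001,-0.1],
    [0,0,-0.1],
    [0,0,-0.1],
    [0,0,-0.1],
    [0,0,-0.08],
    [0,0,-0.0275],
    [0,0,0],
    [0,0,0],
  ],
  turn=[
    [0,0,0],
    [0,0,0],
    [0,0,0],
    [0,0,0],
    [0,0,0],
    [0,0,0],
    [0,0,0],
    [0,0,0],
  ],
)

```text
t: 29.48
tcp_pos: [527.1, 171.2, -4.4]
ee_rot: [[0.077, 0.997, 0.002], [0.997, -0.077, 0.0], [0.0, 0.002, -1.0]]
contact_force: [-0.1, -0.4, -0.2]
grip_width: 85.6
finger_force: 0.0
```

Emit:
apply_moves(
  slide=[
    [0,0,0],
    [0,0,0],
    [0,0,0],
    [0,0,0],
  ],
  turn=[
    [0,0,0],
    [0,0,0],
    [0,0,0],
    [0,0,0],
  ],
  hand=0,
)

```text
t: 29.98
tcp_pos: [526.6, 171.9, -4.7]
ee_rot: [[0.075, 0.997, 0.001], [0.997, -0.075, -0.0], [0.0, 0.001, -1.0]]
contact_force: [-0.3, -0.7, 5.3]
grip_width: 43.5
finger_force: 60.7
```

Emit:
apply_moves(
  slide=[
    [0,0,0.08],
    [0,0,0.13],
    [0,0,0.13],
    [0.01,-0.09,0.13],
    [0.01,-0.1375,0.03],
    [0.01,-0.1375,0],
    [0.02,-0.1375,0],
    [0.02,-0.1375,0],
    [0,-0.1,0],
    [0,0,0],
  ],
  turn=[
    [0,0,0],
    [0,0,0],
    [0,0,0],
    [0,0,0],
    [0,0,0],
    [0,0,0],
    [0,0,0],
    [0,0,0],
    [0,0,0],
    [0,0,0],
  ],
)

```text
t: 31.22
tcp_pos: [553.1, -128.3, 192.9]
ee_rot: [[0.082, 0.997, -0.002], [0.997, -0.082, -0.001], [-0.001, -0.002, -1.0]]
contact_force: [0.9, 0.2, -2.6]
grip_width: 43.9
finger_force: 60.8
```

Emit:
apply_moves(
  slide=[
    [-0.004,-0.027,0],
    [0,-0.027,0],
    [0,0,0],
    [0,0,-0.1],
    [0,0,-0.1],
    [0,0,-0.0825],
    [0,0,-0.05],
    [0,0,0],
    [0,0,0],
  ],
  turn=[
    [0,0,0],
    [0,0,0],
    [0,0,0],
    [0,0,0],
    [0,0,0],
    [0,0,0],
    [0,0,0],
    [0,0,0],
    [0,0,0],
  ],
)

```text
t: 32.35
tcp_pos: [553.7, -145.2, 62.3]
ee_rot: [[0.075, 0.997, 0.002], [0.997, -0.075, -0.0], [-0.0, 0.002, -1.0]]
contact_force: [-0.8, 0.2, -1.9]
grip_width: 43.8
finger_force: 60.8
```

Emit:
apply_moves(
  slide=[
    [0.001,-0.0015,-0.025],
    [0,0,-0.0175],
    [0,0,-0.01],
    [0,0,-0.0075],
    [0,0,0],
    [0,0,0],
  ],
  turn=[
    [0,0,0],
    [0,0,0],
    [0,0,0],
    [0,0,0],
    [0,0,0],
    [0,0,0],
  ],
)

```text
t: 33.1
tcp_pos: [552.8, -146.1, 40.2]
ee_rot: [[0.076, 0.997, -0.001], [0.997, -0.076, -0.002], [-0.002, -0.001, -1.0]]
contact_force: [-10.1, 1.6, 26.4]
grip_width: 43.3
finger_force: 63.0
```

Emit:
apply_moves(
  slide=[
    [0,0,0],
    [0,0,0],
    [0,0,0],
    [0,0,0],
  ],
  turn=[
    [0,0,0],
    [0,0,0],
    [0,0,0],
    [0,0,0],
  ],
  hand=1,
)

```text
t: 33.6
tcp_pos: [555.2, -145.9, 37.5]
ee_rot: [[0.075, 0.997, 0.004], [0.997, -0.075, 0.0], [0.0, 0.004, -1.0]]
contact_force: [4.7, -0.6, 0.6]
grip_width: 85.6
finger_force: 2.7
```

Emit:
apply_moves(
  slide=[
    [0,0,0.1],
    [0,0,0.15],
    [0,0,0.15],
    [0,-0.12,0.05],
    [0,-0.12,0],
    [0,-0.12,0],
    [0,0,0],
    [0,0,0],
  ],
  turn=[
    [0,0,0],
    [0,0,0],
    [0,0,0],
    [0,0,0],
    [0,0,0],
    [0,0,0],
    [0,0,0],
    [0,0,0],
  ],
)

```text
t: 34.6
tcp_pos: [552.5, -289.0, 216.3]
ee_rot: [[0.075, 0.997, -0.001], [0.997, -0.075, 0.002], [0.001, -0.001, -1.0]]
contact_force: [-0.8, 1.0, 0.6]
grip_width: 85.1
finger_force: 0.0
```

```bash
python3 - <<'E'
from h import *
c=snap("wrist",14);print(c["s_pos"],read_state()["q"])
for k,v in boxes(c,zr=(90,115)).items():print(k,*v)
P=cloud(c);H=hsv(c);q=P[((H[...,0]<5)|(H[...,0]>174))&(H[...,1]>150)&(P[...,2]>112)&(P[...,2]<150)&(P[...,0]<530)&(P[...,1]>-200)]
r=cv2.minAreaRect(np.float32(q[:,:2]));print("red",len(q),np.median(q,0),r)
cv2.imwrite("pics/w14.png",c["image"][:,:,::-1])
E
```

```text
[ 552.47323409 -289.04495217  216.30842487] [ 46.8719597   27.4509267  -30.47400534  93.63716109  15.12950793
  63.14413467   8.09063581]
blue [ 553.4 -146.3] [41.6 57.8] -1.4 100.4
green [ 468.6 -218.6] [41.3 57.4] -1.0 100.4
orange [ 625.7 -231.4] [42.4 58. ] -2.9 100.4
red 978 [ 461.89519698 -124.25211112  124.36265496] ((458.8305358886719, -121.06122589111328), (13.521801948547363, 60.706520080566406), 40.41401672363281)
```

View pics/w14.png

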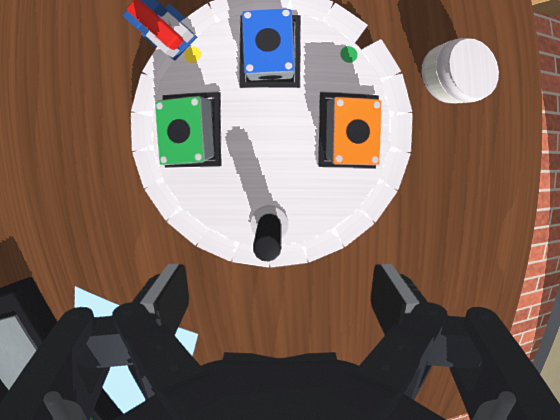

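All three box tops are at z≈100.4, so they are seated; post at (266,240), handle at (160,30). Move over the plunger, turning the jaws across the bar.

Emit:
apply_moves(
  slide=[
    [-0.0293,0.0525,0],
    [-0.0293,0.0525,0],
    [-0.0293,0.0525,0],
    [-0.0293,0.0525,0],
    [-0.0293,0.0525,0],
    [-0.0293,0.0525,0],
    [-0.0293,0.0525,0],
    [-0.0293,0.0525,0],
    [0,0,0],
    [0,0,0],
  ],
  turn=[
    [0,0,0.93],
    [0,0,0.93],
    [0,0,0.93],
    [0,0,0.93],
    [0,0,0.93],
    [0,0,0.93],
    [0,0,0.93],
    [0,0,0.93],
    [0,0,0],
    [0,0,0],
  ],
)

```text
t: 35.9
tcp_pos: [459.5, -122.0, 217.2]
ee_rot: [[-0.647, 0.763, 0.001], [0.763, 0.647, -0.001], [-0.001, -0.0, -1.0]]
contact_force: [0.1, -0.3, -0.4]
grip_width: 85.4
finger_force: 0.0
```

Emit:
apply_moves(
  slide=[
    [-0.001,0.002,-0.1],
    [0,0,-0.1],
    [0,0,-0.1],
    [0,0,-0.0425],
    [0,0,-0.02],
    [0,0,0],
    [0,0,0],
  ],
  turn=[
    [0,0,0],
    [0,0,0],
    [0,0,0],
    [0,0,0],
    [0,0,0],
    [0,0,0],
    [0,0,0],
  ],
)

```text
t: 36.78
tcp_pos: [459.8, -121.3, 73.1]
ee_rot: [[-0.647, 0.763, 0.002], [0.763, 0.647, -0.001], [-0.002, 0.001, -1.0]]
contact_force: [-0.7, -0.2, 0.3]
grip_width: 85.8
finger_force: 0.0
```

Emit:
apply_moves(
  slide=[
    [0,0,0],
    [0,0,0],
    [0,0,0],
    [0,0,0],
    [0,0,0],
  ],
  turn=[
    [0,0,0],
    [0,0,0],
    [0,0,0],
    [0,0,0],
    [0,0,0],
  ],
  hand=0,
)

```text
t: 37.4
tcp_pos: [459.2, -120.8, 72.3]
ee_rot: [[-0.647, 0.762, 0.001], [0.762, 0.647, 0.0], [-0.0, 0.001, -1.0]]
contact_force: [-0.1, 1.4, 2.1]
grip_width: 13.3
finger_force: 59.7
```

Emit:
apply_moves(
  slide=[
    [0,0,0.0175],
    [0,0,0.0175],
    [0,0,0.0125],
    [0,0,0],
    [0,0,0],
  ],
  turn=[
    [0,0,0],
    [0,0,0],
    [0,0,0],
    [0,0,0],
    [0,0,0],
  ],
)

```text
t: 38.02
tcp_pos: [459.0, -120.9, 91.0]
ee_rot: [[-0.647, 0.762, 0.001], [0.762, 0.647, 0.0], [-0.0, 0.001, -1.0]]
contact_force: [4.2, 2.0, -8.5]
grip_width: 12.8
finger_force: 58.5
```

Emit:
apply_moves(
  slide=[
    [0,0,0],
    [0,0,0],
    [0,0,0],
    [0,0,0],
    [0,0,0],
    [0,0,0],
    [0,0,0],
    [0,0,0],
    [0,0,0],
    [0,0,0],
  ],
  turn=[
    [0,0,0.85],
    [0,0,0.85],
    [0,0,0.85],
    [0,0,0.85],
    [0,0,0.85],
    [0,0,0.85],
    [0,0,0.85],
    [0,0,0.85],
    [0,0,0.8],
    [0,0,0],
  ],
)

```text
t: 39.28
tcp_pos: [459.7, -119.4, 91.0]
ee_rot: [[-0.998, 0.069, 0.002], [0.069, 0.998, 0.003], [-0.002, 0.003, -1.0]]
contact_force: [5.6, 5.3, -8.6]
grip_width: 13.4
finger_force: 58.6
```

Emit:
apply_moves(
  slide=[
    [0,0,-0.005],
    [0,0,-0.005],
    [0,0,0],
  ],
  turn=[
    [0,0,0],
    [0,0,0],
    [0,0,0],
  ],
)

```text
t: 39.65
tcp_pos: [459.8, -119.5, 87.2]
ee_rot: [[-0.998, 0.07, 0.002], [0.07, 0.998, 0.002], [-0.002, 0.002, -1.0]]
contact_force: [5.4, 5.6, -6.5]
grip_width: 12.8
finger_force: 58.9
```

Emit:
apply_moves(
  slide=[
    [0,0,0],
    [0,0,0],
    [0,0,0],
    [0,0,0],
    [0,0,0.07],
    [0,0,0.12],
    [0,0,0],
  ],
  turn=[
    [0,0,0],
    [0,0,0],
    [0,0,0],
    [0,0,0],
    [0,0,0],
    [0,0,0],
    [0,0,0],
  ],
  hand=1,
)

```text
t: 40.52
tcp_pos: [461.0, -121.5, 165.9]
ee_rot: [[-0.997, 0.072, 0.006], [0.072, 0.997, -0.003], [-0.006, -0.002, -1.0]]
contact_force: [-0.2, -1.0, -0.4]
grip_width: 85.0
finger_force: 0.0
```

```bash
python3 - <<'E'
from h import *
s=read_state();print(s["q"].round(1) if hasattr(s["q"],"round") else s["q"])
for n in("top","scene"):
    c=snap(n,15);P=cloud(c);H=hsv(c);q=P[((H[...,0]<5)|(H[...,0]>174))&(H[...,1]>150)&(P[...,2]>105)&(P[...,2]<160)&(P[...,0]<530)&(P[...,1]>-200)]
    if len(q)>5:print(n,len(q),np.percentile(q[:,2],[50,95]),cv2.minAreaRect(np.float32(q[:,:2])))
E
```

```text
[ 58.   23.6 -56.7 115.4  24.8  53.5  74.3]
top 54 [139.25887328 142.73157709] ((440.0386657714844, -117.89080810546875), (23.614559173583984, 11.57783317565918), 0.5003292560577393)
scene 155 [138.16276527 145.67611152] ((147.59317016601562, 197.85940551757812), (44.842044830322266, 934.3963012695312), 44.55037307739258)
```

The handle is held out (top at z≈140, bar twisted to roughly along x). Now the post.

Emit:
apply_moves(
  slide=[
    [0.013,-0.034,0],
    [0.013,-0.034,0],
    [0.013,-0.034,0],
    [0.013,-0.034,0],
    [0.013,-0.034,0],
    [0.013,-0.034,0],
    [0.013,-0.034,0],
    [0.013,-0.034,0],
    [0.013,-0.034,0],
    [0.013,-0.034,0],
  ],
  turn=[
    [0,0,-1],
    [0,0,-1],
    [0,0,-1],
    [0,0,-1],
    [0,0,-1],
    [0,0,-1],
    [0,0,-1],
    [0,0,-1],
    [0,0,-1],
    [0,0,-1],
  ],
)

```text
t: 41.88
tcp_pos: [509.8, -257.2, 161.2]
ee_rot: [[-0.434, 0.901, -0.003], [0.901, 0.434, 0.001], [0.002, -0.002, -1.0]]
contact_force: [0.2, -1.1, 0.4]
grip_width: 85.6
finger_force: 0.0
```

Emit:
apply_moves(
  slide=[
    [0.013,-0.034,0],
    [0.013,-0.034,0],
    [0.013,-0.034,0],
    [0.013,-0.034,0],
    [0.013,-0.034,0],
    [0,0,0],
    [0,0,0],
  ],
  turn=[
    [0,0,-1],
    [0,0,-1],
    [0,0,-1],
    [0,0,-1],
    [0,0,-1],
    [0,0,0],
    [0,0,0],
  ],
)

```text
t: 42.75
tcp_pos: [536.2, -324.0, 161.9]
ee_rot: [[0.069, 0.998, -0.002], [0.998, -0.069, 0.001], [0.001, -0.002, -1.0]]
contact_force: [0.4, 0.3, 0.1]
grip_width: 85.7
finger_force: 0.0
```

```bash
python3 - <<'E'
from h import *
c=snap("top",16);P=cloud(c);H=hsv(c)
q=P[(H[...,2]<70)&(P[...,2]>110)&(P[...,2]<130)&(P[...,1]<-270)&(P[...,1]>-370)&(P[...,0]>500)&(P[...,0]<580)];print(len(q),np.median(q,0) if len(q) else "")
c=load("wrist",14);P=cloud(c);H=hsv(c)
q=P[(H[...,2]<90)&(P[...,2]>118)&(P[...,2]<130)&(abs(P[...,1]+325)<40)&(abs(P[...,0]-540)<40)];print(len(q),cv2.minAreaRect(np.float32(q[:,:2])) if len(q)>3 else "")
E
```

```text
63 [ 535.07754086 -319.60253545  123.66444367]
590 ((539.7391967773438, -324.7221984863281), (23.218585968017578, 22.606689453125), 6.140644073486328)
```

Emit:
apply_moves(
  slide=[
    [0.009,-0.002,-0.1],
    [0,0,-0.1],
    [0,0,-0.05],
    [0,0,0],
    [0,0,0],
  ],
  turn=[
    [0,0,0],
    [0,0,0],
    [0,0,0],
    [0,0,0],
    [0,0,0],
  ],
)

```text
t: 43.42
tcp_pos: [541.5, -326.1, 64.5]
ee_rot: [[0.071, 0.997, 0.002], [0.997, -0.071, -0.001], [-0.001, 0.002, -1.0]]
contact_force: [-0.2, -0.9, 0.3]
grip_width: 85.7
finger_force: 0.0
```

Emit:
apply_moves(
  slide=[
    [0,0,0],
    [0,0,0],
    [0,0,0],
    [0,0,0],
  ],
  turn=[
    [0,0,0],
    [0,0,0],
    [0,0,0],
    [0,0,0],
  ],
  hand=0,
)

```text
t: 43.92
tcp_pos: [540.3, -326.1, 63.6]
ee_rot: [[0.071, 0.997, -0.0], [0.997, -0.071, -0.001], [-0.001, -0.0, -1.0]]
contact_force: [-1.6, 0.6, 4.1]
grip_width: 23.9
finger_force: 58.7
```

```bash
python3 - <<'E'
import numpy as np
n=30;a0=-94.4;p=[np.array([np.cos(np.radians(a0+3*i)),np.sin(np.radians(a0+3*i))])*100 for i in range(n+1)]
d=np.diff(p,axis=0)/400
print(np.round(d,4).tolist())
E
```

```text
[[0.0131, -0.0007], [0.0131, 0.0], [0.0131, 0.0007], [0.013, 0.0014], [0.0129, 0.0021], [0.0128, 0.0027], [0.0126, 0.0034], [0.0124, 0.0041], [0.0122, 0.0047], [0.0119, 0.0053], [0.0117, 0.006], [0.0113, 0.0066], [0.011, 0.0071], [0.0106, 0.0077], [0.0102, 0.0083], [0.0097, 0.0088], [0.0092, 0.0093], [0.0087, 0.0097], [0.0082, 0.0102], [0.0077, 0.0106], [0.0071, 0.011], [0.0065, 0.0113], [0.0059, 0.0117], [0.0053, 0.012], [0.0047, 0.0122], [0.004, 0.0125], [0.0034, 0.0126], [0.0027, 0.0128], [0.002, 0.0129], [0.0013, 0.013]]
```

Emit:
apply_moves(
  slide=[
    [0.0131,-0.0007,0],
    [0.0131,0,0],
    [0.0131,0.0007,0],
    [0.013,0.0014,0],
    [0.0129,0.0021,0],
    [0.0128,0.0027,0],
    [0.0126,0.0034,0],
    [0.0124,0.0041,0],
    [0.0122,0.0047,0],
    [0.0119,0.0053,0],
  ],
  turn=[
    [0,0,0.5],
    [0,0,0.5],
    [0,0,0.5],
    [0,0,0.5],
    [0,0,0.5],
    [0,0,0.5],
    [0,0,0.5],
    [0,0,0.5],
    [0,0,0.5],
    [0,0,0.5],
  ],
)

```text
t: 45.18
tcp_pos: [591.6, -316.1, 63.6]
ee_rot: [[-0.438, 0.899, 0.0], [0.899, 0.438, 0.0], [0.0, 0.0, -1.0]]
contact_force: [-1.8, 1.5, 4.5]
grip_width: 24.2
finger_force: 59.0
```

Emit:
apply_moves(
  slide=[
    [0.0117,0.006,0],
    [0.0113,0.0066,0],
    [0.011,0.0071,0],
    [0.0106,0.0077,0],
    [0.0102,0.0083,0],
    [0.0097,0.0088,0],
    [0.0092,0.0093,0],
    [0.0087,0.0097,0],
    [0.0082,0.0102,0],
    [0.0077,0.0106,0],
  ],
  turn=[
    [0,0,0.5],
    [0,0,0.5],
    [0,0,0.5],
    [0,0,0.5],
    [0,0,0.5],
    [0,0,0.5],
    [0,0,0.5],
    [0,0,0.5],
    [0,0,0.5],
    [0,0,0.5],
  ],
)

```text
t: 46.42
tcp_pos: [631.2, -281.9, 63.6]
ee_rot: [[-0.829, 0.559, 0.001], [0.559, 0.829, 0.001], [-0.0, 0.001, -1.0]]
contact_force: [-0.1, 2.1, 3.3]
grip_width: 23.9
finger_force: 59.0
```

Emit:
apply_moves(
  slide=[
    [0.0071,0.011,0],
    [0.0065,0.0113,0],
    [0.0059,0.0117,0],
    [0.0053,0.012,0],
    [0.0047,0.0122,0],
    [0.004,0.0125,0],
    [0.0034,0.0126,0],
    [0.0027,0.0128,0],
    [0.002,0.0129,0],
    [0.0013,0.013,0],
  ],
  turn=[
    [0,0,0.5],
    [0,0,0.5],
    [0,0,0.5],
    [0,0,0.5],
    [0,0,0.5],
    [0,0,0.5],
    [0,0,0.5],
    [0,0,0.5],
    [0,0,0.5],
    [0,0,0.5],
  ],
)

```text
t: 47.68
tcp_pos: [648.7, -232.6, 63.6]
ee_rot: [[-0.998, 0.07, 0.002], [0.07, 0.998, 0.001], [-0.002, 0.001, -1.0]]
contact_force: [-0.1, -10.0, 3.2]
grip_width: 23.4
finger_force: 59.2
```

Emit:
apply_moves(
  slide=[
    [0,0.006,0],
    [0,0,0],
    [0,0,0],
  ],
  turn=[
    [0,0,0.1],
    [0,0,0],
    [0,0,0],
  ],
)

```text
t: 48.05
tcp_pos: [648.6, -232.7, 63.6]
ee_rot: [[-0.998, 0.063, 0.002], [0.063, 0.998, -0.001], [-0.002, -0.001, -1.0]]
contact_force: [4.0, -3.6, 2.9]
grip_width: 23.6
finger_force: 59.4
```

Emit:
apply_moves(
  slide=[
    [0,0.006,0],
    [0,0,0],
    [0,0,0],
  ],
  turn=[
    [0,0,0],
    [0,0,0],
    [0,0,0],
  ],
)

```text
t: 48.42
tcp_pos: [648.7, -232.8, 63.7]
ee_rot: [[-0.998, 0.064, 0.003], [0.064, 0.998, -0.004], [-0.003, -0.004, -1.0]]
contact_force: [4.1, -7.8, 3.0]
grip_width: 23.6
finger_force: 59.5
```

Emit:
apply_moves(
  slide=[
    [0,0,0],
    [0,0,0],
    [0,0,0],
    [0,0,0],
    [0,0,0.1],
    [0,0,0.15],
    [0,-0.05,0.12],
    [0,0,0],
    [0,0,0],
  ],
  turn=[
    [0,0,0],
    [0,0,0],
    [0,0,0],
    [0,0,0],
    [0,0,0],
    [0,0,0],
    [0,0,0],
    [0,0,0],
    [0,0,0],
  ],
  hand=1,
)

```text
t: 49.55
tcp_pos: [647.1, -248.9, 210.3]
ee_rot: [[-0.998, 0.061, -0.001], [0.061, 0.998, 0.0], [0.001, 0.0, -1.0]]
contact_force: [-0.6, -0.4, -0.5]
grip_width: 85.5
finger_force: 0.0
```

```bash
python3 - <<'E'
from h import *
c=snap("wrist",17);print(c["s_pos"]);P=cloud(c);H=hsv(c)
for k,v in boxes(c,zr=(90,115)).items():print(k,*v)
for nm,mm in(("red",((H[...,0]<5)|(H[...,0]>174))&(H[...,1]>150)&(P[...,2]>110)&(P[...,2]<150)&(P[...,0]<530)&(P[...,1]>-200)),("grn",(H[...,0]>45)&(H[...,0]<85)&(H[...,1]>130)&(P[...,2]<56)&(P[...,2]>46)),("post",(H[...,2]<90)&(P[...,2]>118)&(P[...,2]<130)&(abs(P[...,1]+233)<30)&(abs(P[...,0]-648)<30))):
    q=P[mm]
    if len(q)>5:print(nm,len(q),np.median(q,0).round(1),cv2.minAreaRect(np.float32(q[:,:2])))
c=snap("top",17);P=cloud(c);H=hsv(c)
print("top",boxes(c,zr=(90,115)))
q=P[(H[...,2]<70)&(P[...,2]>105)&(P[...,2]<130)&(abs(P[...,1]+233)<30)&(abs(P[...,0]-640)<30)];print("post",len(q),np.median(q,0))
cv2.imwrite("pics/t17.png",cv2.resize(c["image"][160:310,300:470,::-1],None,fx=4,fy=4,interpolation=cv2.INTER_CUBIC))
E
```

```text
[ 647.13818923 -248.86183757  210.34558267]
blue [ 483.2 -219.7] [27.8 42.4] -1.5 100.3
green [ 540.5 -304.5] [41.1 57.3] 88.0 100.4
orange [ 553.2 -147.2] [42.4 57.9] 86.4 100.3
red 337 [ 484.6 -125.4  136.4] ((482.1331481933594, -122.79181671142578), (14.563612937927246, 13.534934043884277), 83.00035095214844)
grn 177 [ 474.4 -139.9   50.9] ((474.0534362792969, -139.95819091796875), (15.361187934875488, 16.320276260375977), 80.17166137695312)
post 667 [ 645.3 -234.2  124.6] ((646.2631225585938, -234.28060913085938), (22.617023468017578, 22.753862380981445), 86.89400482177734)
top {'blue': (array([ 466. , -217.6]), array([37.9, 57.1]), 88.3, 100.4), 'orange': (array([ 551.3, -145.8]), array([39.9, 55.1]), 87.8, 100.5)}
post 67 [ 641.26147861 -229.27701483  123.61192003]
```

View pics/t17.png

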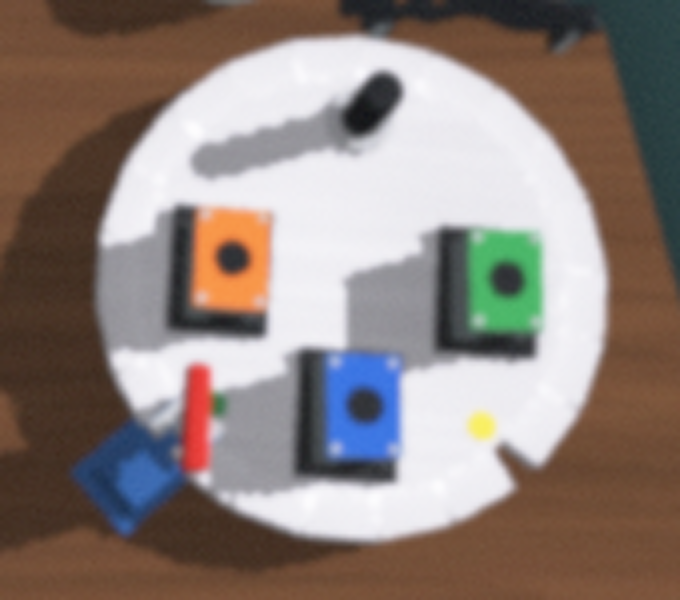

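Top crop: post now at the top, green dot at the plunger exactly where the yellow one was; all boxes are in their pockets and the red bar is held out along x. Back to the plunger.

Emit:
apply_moves(
  slide=[
    [-0.117,0.08,0],
    [-0.117,0.08,0],
    [-0.117,0.08,0],
    [-0.117,0.08,0],
    [0,0,0],
    [0,0,-0.1],
    [0,0,-0.1],
    [0,0,-0.055],
    [0,0,0],
    [0,0,0],
  ],
  turn=[
    [0,0,0],
    [0,0,0],
    [0,0,0],
    [0,0,0],
    [0,0,0],
    [0,0,0],
    [0,0,0],
    [0,0,0],
    [0,0,0],
    [0,0,0],
  ],
)

```text
t: 50.9
tcp_pos: [461.4, -120.9, 109.5]
ee_rot: [[-0.998, 0.06, 0.001], [0.06, 0.998, 0.001], [-0.001, 0.001, -1.0]]
contact_force: [0.0, -0.1, -0.6]
grip_width: 85.3
finger_force: 0.0
```

Emit:
apply_moves(
  slide=[
    [-0.004,0.001,-0.03],
    [0,0,-0.025],
    [0,0,0],
    [0,0,0],
  ],
  turn=[
    [0,0,0],
    [0,0,0],
    [0,0,0],
    [0,0,0],
  ],
)

```text
t: 51.4
tcp_pos: [459.1, -120.6, 87.1]
ee_rot: [[-0.998, 0.061, 0.0], [0.061, 0.998, 0.0], [-0.0, 0.0, -1.0]]
contact_force: [-1.2, -0.5, -0.3]
grip_width: 85.3
finger_force: 0.0
```

Emit:
apply_moves(
  slide=[
    [0,0,0],
    [0,0,0],
    [0,0,0],
    [0,0,0],
  ],
  turn=[
    [0,0,0],
    [0,0,0],
    [0,0,0],
    [0,0,0],
  ],
  hand=0,
)

```text
t: 51.9
tcp_pos: [459.1, -119.8, 87.3]
ee_rot: [[-0.998, 0.061, 0.001], [0.061, 0.998, 0.001], [-0.0, 0.001, -1.0]]
contact_force: [-2.6, 4.5, 7.3]
grip_width: 13.3
finger_force: 61.6
```

Emit:
apply_moves(
  slide=[
    [0,0,0.005],
    [0,0,0.005],
    [0,0,0],
  ],
  turn=[
    [0,0,0],
    [0,0,0],
    [0,0,0],
  ],
)

```text
t: 52.28
tcp_pos: [458.9, -119.4, 90.7]
ee_rot: [[-0.998, 0.06, 0.0], [0.06, 0.998, 0.002], [-0.0, 0.002, -1.0]]
contact_force: [2.4, 5.3, -8.8]
grip_width: 13.3
finger_force: 58.4
```

Emit:
apply_moves(
  slide=[
    [0,0,0],
    [0,0,0],
    [0,0,0],
    [0,0,0],
    [0,0,0],
    [0,0,0],
    [0,0,0],
    [0,0,0],
    [0,0,0],
    [0,0,0],
  ],
  turn=[
    [0,0,-0.855],
    [0,0,-0.855],
    [0,0,-0.855],
    [0,0,-0.855],
    [0,0,-0.855],
    [0,0,-0.855],
    [0,0,-0.855],
    [0,0,-0.855],
    [0,0,-0.855],
    [0,0,0],
  ],
)

```text
t: 53.52
tcp_pos: [458.4, -120.1, 90.5]
ee_rot: [[-0.649, 0.761, -0.001], [0.761, 0.649, 0.001], [0.001, -0.0, -1.0]]
contact_force: [1.4, 3.1, -8.7]
grip_width: 13.2
finger_force: 58.5
```

Emit:
apply_moves(
  slide=[
    [0,0,-0.0125],
    [0,0,-0.0125],
    [0,0,-0.01],
    [0,0,-0.01],
    [0,0,0],
    [0,0,0],
  ],
  turn=[
    [0,0,0],
    [0,0,0],
    [0,0,0],
    [0,0,0],
    [0,0,0],
    [0,0,0],
  ],
)

```text
t: 54.28
tcp_pos: [458.6, -120.3, 72.9]
ee_rot: [[-0.648, 0.762, -0.001], [0.762, 0.648, 0.0], [0.001, -0.0, -1.0]]
contact_force: [-1.2, 5.3, -4.8]
grip_width: 13.2
finger_force: 58.9
```

Emit:
apply_moves(
  slide=[
    [0,0,0],
    [0,0,0],
    [0,0,0],
    [0,0,0],
    [0,0,0.1],
    [0,0,0.12],
    [0,0,0.12],
    [0,-0.14,0],
    [0,-0.14,0],
    [0,-0.14,0],
  ],
  turn=[
    [0,0,0],
    [0,0,0],
    [0,0,0],
    [0,0,0],
    [0,0,0],
    [0,0,0],
    [0,0,0],
    [0,0,0],
    [0,0,0],
    [0,0,0],
  ],
  hand=1,
)

```text
t: 55.52
tcp_pos: [458.7, -290.7, 209.5]
ee_rot: [[-0.648, 0.762, 0.0], [0.762, 0.648, -0.001], [-0.001, -0.0, -1.0]]
contact_force: [0.4, 0.2, -0.5]
grip_width: 85.5
finger_force: 0.0
```

Emit:
apply_moves(
  slide=[
    [0,-0.1,0],
    [0,0,0],
    [0,0,0],
  ],
  turn=[
    [0,0,0],
    [0,0,0],
    [0,0,0],
  ],
)

```text
t: 55.9
tcp_pos: [459.0, -327.7, 208.9]
ee_rot: [[-0.648, 0.762, -0.0], [0.762, 0.648, 0.001], [0.001, 0.0, -1.0]]
contact_force: [-0.3, -0.1, -0.5]
grip_width: 85.5
finger_force: 0.0
```

```bash
python3 - <<'E'
from h import *
for n in("top","wrist"):
    c=snap(n,20);P=cloud(c);H=hsv(c)
    for k,v in boxes(c,zr=(90,115)).items():print(n,k,*v)
    q=P[((H[...,0]<5)|(H[...,0]>174))&(H[...,1]>150)&(P[...,2]>105)&(P[...,2]<150)&(P[...,0]<530)&(P[...,1]>-200)]
    if len(q)>5:print("red",len(q),np.median(q,0),cv2.minAreaRect(np.float32(q[:,:2])))
    if n=="top": a=c["image"][160:310,300:470,::-1];flaps(c,244)
b=snap("scene",20);flaps(b,244)
a=cv2.resize(a,(400,353));b=cv2.resize(b["image"][120:330,120:420,::-1],(400,280))
cv2.imwrite("pics/f.png",np.hstack([a,cv2.copyMakeBorder(b,0,73,0,0,cv2.BORDER_CONSTANT)]))
E
```

```text
top blue [ 466.6 -217.5] [37.9 58. ] 86.2 100.5
top green [ 556.5 -310.8] [4.7 5.5] 5.3 101.6
top orange [ 551.4 -145.6] [40.  55.1] 86.6 100.6
red 101 [ 455.88045838 -116.84302526  125.2163565 ] ((455.9913330078125, -118.02820587158203), (9.823258399963379, 55.85007858276367), 39.09162902832031)
[(416, 21, 98, 106), (424, 51, 96, 105), (432, 44, 88, 100), (440, 38, 82, 94), (448, 46, 78, 90), (456, 45, 70, 81), (464, 16, 68, 76)]
[(595, 10, 67, 75), (603, 49, 69, 83), (611, 46, 72, 87), (619, 52, 79, 92), (627, 48, 86, 96), (635, 50, 89, 103), (643, 33, 96, 107)]
wrist blue [ 467.9 -219.6] [41.9 57.6] 88.6 100.3
wrist green [ 540.6 -304.5] [41.4 57.5] 88.7 100.3
wrist orange [ 553.1 -147.4] [42.  58.2] 85.3 100.3
red 1288 [ 458.16878422 -125.03231727  123.77858341] ((458.4220275878906, -121.84260559082031), (15.056209564208984, 58.06559371948242), 40.57834243774414)
[(416, 14, 99, 107), (424, 44, 93, 109), (432, 46, 86, 102), (440, 42, 80, 97), (448, 41, 75, 94), (456, 44, 68, 87), (464, 21, 67, 78)]
[(595, 9, 71, 76), (603, 16, 74, 80), (611, 13, 80, 86), (619, 12, 85, 92), (627, 11, 90, 98), (635, 11, 97, 104), (643, 25, 99, 112)]
```

View pics/f.png

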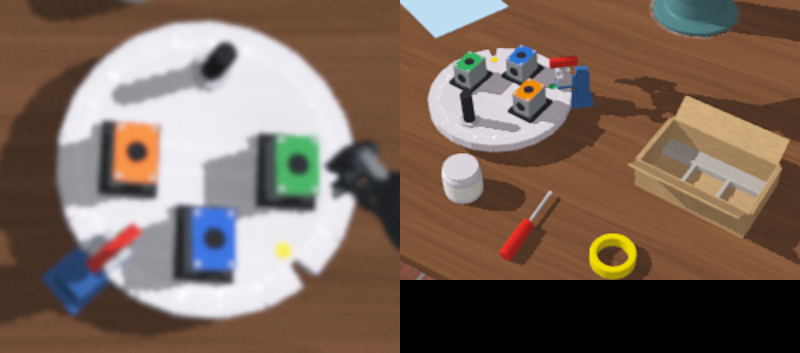

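The boxes are seated with tops at z≈100.3. The plunger is home with its handle top at z≈124 and bar angle back at 40.6°, the flaps are folded back, and the bystanders haven't been touched. Handing in.

```bash
python3 -c "from plant import *;print(hand_in())"
```

```text
the job is handed in; nothing more can be done
None
```

I handed the job in at about 56 s: both flaps are folded back, all three boxes sit in their pockets, and the fixture is locked at the working stop. The tin, tape and screwdriver were not touched.

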